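# Shut down the hotplate and put the spice tins and spatula away

### The arm

A 6-joint arm with a two-finger parallel gripper is mounted at the origin on the work surface. World frame = base frame: x ahead of the robot, y to its left, z up, the work surface at z = 0. Lengths are in m, angles in rad, forces in N, time in s.
With the tool pointing down it reaches from about 0.3 to 0.775 m from the base axis. Payload 14.6 kg.
Tool frame: the origin (TCP) lies at the very end of the fingers, on their centre line; the grasp point (between the pads) lies 19 mm behind it; z points along the fingers, y is the line along which they close (so a half turn about z gives the same grasp; the last joint's range is limited). The gripper opens to 94 mm and grips with 3 to 60 N. Pads are 16 mm wide; open, the fingers measure 119 mm over their backs; the gripper's body (75 mm by 177 mm) begins 78 mm behind the grasp point.
Start: joints at [1.197, 0.3, 1.521, -0, 1.321, -0.067], TCP at [0.166, 0.524, 0.205] pointing down, gripper open.
Joint ranges: [-3.03, 3.03], [-0.79, 2.21], [0.23, 2.52], [-1.04, 4.18], [0, 3.07], [-2.55, 2.55]. Speed limits (rad/s): [2.22, 2.22, 2.57, 3.14, 3.14, 3.14].

### API

Orientations are given as [roll, pitch, yaw] about the fixed x, y, z axes, in that order (R = Rz(yaw) Ry(pitch) Rx(roll)).
In Python, from station import ctrl gives the robot as it stands. The module is installed in compiled form; this text tells all that it offers.
- The arm moves only by the tool step_arm, never from a script. Its argument "deltas" is a list of rows, each an object with "dp": the shift along the tool's x, y, z scaled (see below), a list of three; "twist": the turn about the tool's z scaled (see below). In form: [{"dp": [tx, ty, tz], "twist": twist}, ...]. A call has 1 to 12 rows; each row shifts and turns the commanded pose from where the row before left it, along the tool's axes as they then stand; what a row does not reach is not made up. The controller multiplies each number of a shift by 0.04 m and each number of a turn by 4 degrees. A row lasts 1/10 s, in which the tool goes at most 50 mm and 8.59 degrees, less where a joint would pass 70% of its speed; a pose out of reach is approached as far as the arm can. A call with a number of a shift or a turn outside -1 to 1 is refused whole. A call with a gripper value outside its range is refused whole. "gripper" is the opening, from -1 (shut) to 1 (fully open), set as the call begins (left out, the last holds). The fingers move at their own pace and stop on an object; "squeeze" is the grip in N (left out, the last holds). Time passes only in rows, so rows that do not move let the fingers close. It gives the time, the measured TCP pose, the force, the opening and the grip force at its end, in the units of the state.
- ctrl.get_obs(): the state, without advancing time (a new reading comes with each control period).
- ctrl.camera(name): name is "scene" or "top"; returns (picture, depth): 480x640x3 uint8, red, green, blue; 480x640 float32, m along the optical axis (not along the pixel's ray), 0 where there is no reading.
- ctrl.get_calibration(name): a dict with "fx", "fy", "cx", "cy" (pixels), "world_to_cam" (4x4, takes a point from world to camera coordinates). Camera axes: x right, y down, z forward; pixel columns grow to the right and rows downward; lengths in m; the calibration is good to about 2 mm. A picture is of the moment at which its call begins. get_calibration takes no time and is no camera call.
- ctrl.hand_in(): hands the job in; it is judged then, once.
Trained networks look in the newest picture that a camera, given by its name, has taken for a name from the list of things; names that differ only in an ending like _2 or _b are one class to them, and where a whole thing is asked for, a point or a joint stands for the part that bears it (a point fixed in the world has none). Each returns a list of dicts, best first, with "conf" (0 to 1); they miss things now and then, are a little off and sometimes report something else, mostly with a low value. They report only what shows in the picture. A call takes as long as a camera call. They do not tell look-alikes from the thing itself.
- ctrl.spot_in(camera, label): "rect" ([left, top, right, bottom] as shares, 0 to 1, of the picture: columns of its width, rows of its height, round what is visible of it).
- ctrl.cut_out(camera, label): "pixels" (480x640 bool, what is visible of it) and "rect" ([left, top, right, bottom] as shares, 0 to 1, of the picture: columns of its width, rows of its height, round what is visible of it).
The state is a dict: "time_s": time; "qpos": joint angles; "joint_vel": joint speeds; "tau": joint torques, N m; "ee_pos": TCP position; "eef_rot": TCP orientation; "force": force on the tool from outside, world axes, zero at the start; "moment": the same for the moment, N m; "grip_width": finger opening in m; "grip_force": force on a finger pad.
Only numpy, scipy, OpenCV 4.12 (cv2) and the standard library are available. Lean on these libraries where they do the work, as an engineer would, in place of code of your own. Each camera call takes 0.05 s, during which the arm holds its last target. There are 200 camera calls.

### The job

Cooking is over: first turn the hotplate's knob fully anticlockwise to off, before you pick anything up. Then put every spice tin that is out back in the tray compartment with the label of its own lid's colour, standing upright and flat on the floor of the compartment, and lay the spatula in its rest with its handle in both notches and centred between them, blade at either end. Leave the pan and the other things where they are.

Things in the scene. Friction and masses are not known exactly. Their poses are not given: they have to be found in the camera images.
- knob (a joint): angle (rad) of the hotplate's black knob: 0 is fully anticlockwise seen from above (off, an end stop), and it grows as the knob is turned clockwise, up to 4.6; its axis is vertical
- knob_grip (a point): point on the knob's axis, 92 mm above the worktop. The knob has an upright grip bar 47 long, 14 wide, from 23 below to 13 above this point; this point's x axis lies along the bar and turns with it (a white mark on the bar's top shows its -x end, which at off points to the red dot on the round base, 74 across, 6 above the hotplate's top)
- hotplate: cream single-ring hotplate with a black glass top, fixed, 300 (x) x 230 (y), top 55 above the worktop; origin at the centre of its underside; the knob's axis is at (-110, -60) from it, and a saucepan stands on its +x half
- tray: wooden spice tray, fixed, 66 (x) x 376 (y), with a row of five compartments along its y axis at y = -148, -74, 0, 74, 148; each is 54 (x) x 68 (y) inside, floor 6 above the worktop, walls 6 thick with tops 28 above the worktop (labels 31); origin at the centre of its underside
- slot_red: the tray compartment with the red colour label (red floor card and red tab on the tray's +x wall); origin at the centre of the compartment's floor, z up, x and y along the tray's x and y
- slot_yellow: the tray compartment with the yellow colour label (yellow floor card and yellow tab on the tray's +x wall); origin at the centre of the compartment's floor, z up, x and y along the tray's x and y
- slot_green: the tray compartment with the green colour label (green floor card and green tab on the tray's +x wall); origin at the centre of the compartment's floor, z up, x and y along the tray's x and y
- slot_blue: the tray compartment with the blue colour label (blue floor card and blue tab on the tray's +x wall); origin at the centre of the compartment's floor, z up, x and y along the tray's x and y
- slot_white: the tray compartment with the white colour label (white floor card and white tab on the tray's +x wall); origin at the centre of the compartment's floor, z up, x and y along the tray's x and y
- tin_red: spice tin with a red lid and red side label (cream body), 40 (x) x 54 (y) x 50 tall, 120 g, standing upright; origin at the centre of its underside, z up; may be absent
- tin_yellow: spice tin with a yellow lid and yellow side label (cream body), 40 (x) x 54 (y) x 50 tall, 120 g, standing upright; origin at the centre of its underside, z up; may be absent
- tin_green: spice tin with a green lid and green side label (cream body), 40 (x) x 54 (y) x 50 tall, 120 g, standing upright; origin at the centre of its underside, z up; may be absent
- tin_blue: spice tin with a blue lid and blue side label (cream body), 40 (x) x 54 (y) x 50 tall, 120 g, standing upright; origin at the centre of its underside, z up; may be absent
- tin_white: spice tin with a white lid and white side label (steel body), 40 (x) x 54 (y) x 50 tall, 120 g, standing upright; origin at the centre of its underside, z up; may be absent
- spatula: spatula lying flat: dark wooden handle 150 long (x from -75 to 75), 18 wide (y), 16 tall; orange blade 62 long from x = 70 to 132, 50 wide, 5 thick; origin at the middle of the handle's underside; centre of mass at about x = 15
- rest: spatula rest, fixed: marble base 125 (x) x 70 (y) x 8 with two steel notched uprights at x = -45 and x = 45 (each 12 thick); each notch is 32 wide, centred on y = 0, floor 30 and tips 54 above the worktop; the spatula's handle lies along the rest's x axis in both notches, its underside 30 above the worktop; origin at the centre of the base's underside
- pan: steel saucepan pot standing on the hotplate's ring, 160 across, 85 tall; a bystander; origin at the centre of its underside
- ramekin: small white ceramic dish, 68 across, 38 tall; a bystander; origin at the centre of its underside
- jar: short amber glass jar with brass-coloured lid, 58 across, 60 tall; a bystander; origin at the centre of its underside
- mill: dark wooden pepper mill, 52 across, 130 tall; a bystander; origin at the centre of its underside
- mug: blue mug, 80 across, 90 tall; a bystander; origin at the centre of its underside
- oil: green glass oil bottle, 66 across, 210 tall; a bystander; origin at the centre of its underside
Mind the look-alikes: they are no part of the job. Several things look just like the spatula: the one meant starts farthest to the robot's left.

How it is judged:
On the way, in this order (a step that is already met when the one before it is completed fails the run):
1. the hotplate's knob is turned fully anticlockwise to off (value of joint knob below 0.1 rad), for 0.2 s.
2. every tin present stands in its own compartment and the spatula lies in its rest (x of tin_red in the frame of slot_red between -0.014 and 0.014 m and y of tin_red in the frame of slot_red between -0.014 and 0.014 m and z of tin_red in the frame of slot_red between -0.006 and 0.006 m and angle between each of tin_red, tin_yellow, tin_green, tin_blue, tin_white's own z axis and vertical below 0.12 rad and x of tin_yellow in the frame of slot_yellow between -0.014 and 0.014 m and y of tin_yellow in the frame of slot_yellow between -0.014 and 0.014 m and z of tin_yellow in the frame of slot_yellow between -0.006 and 0.006 m and x of tin_green in the frame of slot_green between -0.014 and 0.014 m and y of tin_green in the frame of slot_green between -0.014 and 0.014 m and z of tin_green in the frame of slot_green between -0.006 and 0.006 m and x of tin_blue in the frame of slot_blue between -0.014 and 0.014 m and y of tin_blue in the frame of slot_blue between -0.014 and 0.014 m and z of tin_blue in the frame of slot_blue between -0.006 and 0.006 m and x of tin_white in the frame of slot_white between -0.014 and 0.014 m and y of tin_white in the frame of slot_white between -0.014 and 0.014 m and z of tin_white in the frame of slot_white between -0.006 and 0.006 m and x of spatula in the frame of rest between -0.025 and 0.025 m and y of spatula in the frame of rest between -0.014 and 0.014 m and z of spatula in the frame of rest between 0.024 and 0.037 m and angle between the x axis of spatula and the x axis of rest, either way round below 0.15 rad and angle between spatula's own z axis and vertical below 0.15 rad), for 0.2 s.
At the end, for the whole second after the job is handed in: Knob within 0.1 rad of off; each tin present upright (0.12 rad) in its own colour's compartment, within 14 mm of its centre in x and y and 6 mm of its floor; spatula level and along the rest (0.15 rad) in both notches, within 25 mm of centre lengthwise and 14 mm sideways; all at rest (all of step 2 and value of joint knob below 0.1 rad and linear speed of each of tin_red, tin_yellow, tin_green, tin_blue, tin_white, spatula below 0.02 m/s); the robot touches nothing.
It fails at once if a tin or the spatula is lifted while the hotplate is still on (value of joint knob above 0.15 rad and height (world z) of any of tin_red, tin_yellow, tin_green, tin_blue, tin_white, spatula above 0.045 m).
It fails at once if the pan, ramekin, jar, mill, mug or oil bottle is moved more than 3 cm (distance of any of pan, ramekin, jar, mill, mug, oil from where it was at the start of the episode above 0.03 m).
Of tin_red, tin_yellow, tin_green, tin_blue, tin_white only 4 to 5 are there at a start; the rules pass over those that are not, and their reading is None.
At some moment in a run one of tin_red, tin_yellow, tin_green, tin_blue, tin_white, spatula may be knocked a few centimetres aside while the robot is not near it.
It also fails if it takes over 210 s, if anything falls off the work surface, if the arm or the gripper's body presses on something with over 40 N, if the wrist force passes 120 N, or if a joint passes its speed limit or range.

## Working session

There is one attempt and no reset: what is moved stays moved. The work goes in short steps, Python scripts to look and compute and a tool call to move; the robot and the scene stay as the last step left them, time stands still between calls to the robot, and variables do not carry over. Pictures are saved under pics/ and viewed, at most 14 in all, crops included, and the job is handed in when it is done.

Besides the shell and the picture viewer there is one more tool, called after "Emit:" in YAML: its name, and indented under it one key for each argument. step_arm: Moves the arm, as the interface text tells. Its arguments: {"type":"object","properties":{"deltas":{"type":"array"},"gripper":{"type":"number"},"squeeze":{"type":"number"}},"required":["deltas"]}

```bash
mkdir -p pics; python3 - <<'E'
from station import ctrl
import cv2
for n in("scene","top"):
    p,d=ctrl.camera(n); cv2.imwrite(f"pics/{n}0.png",p[:,:,::-1]); c=ctrl.get_calibration(n); print(n,c)
o=ctrl.get_obs(); print(o)
E
```

```text
scene {'fx': 614.6928131740442, 'fy': 614.6928131740442, 'cx': 331.4857010610851, 'cy': 257.7504271639802, 'world_to_cam': array([[ 0.40486254,  0.9143744 , -0.00240526, -0.15629729],
       [ 0.70714699, -0.31477279, -0.63313603, -0.28526336],
       [-0.57968048,  0.25463219, -0.77403681,  1.71381211],
       [ 0.        ,  0.        ,  0.        ,  1.        ]])}
top {'fx': 464.3473343492649, 'fy': 464.3473343492649, 'cx': 310.046365581236, 'cy': 243.30431860629594, 'world_to_cam': array([[ 0.02034984, -0.99976415, -0.00758472, -0.00376788],
       [-0.99212441, -0.01925537, -0.12376749,  0.49304142],
       [ 0.12359225,  0.01004364, -0.99228226,  1.08883847],
       [ 0.        ,  0.        ,  0.        ,  1.        ]])}
{'time_s': 0.1, 'qpos': array([ 1.19741002e+00,  3.00421410e-01,  1.52150990e+00, -2.95239349e-05,
        1.32068668e+00, -6.66084861e-02]), 'joint_vel': array([-0.00019232,  0.00067429, -0.00207983, -0.00101871, -0.00025584,
       -0.00018887]), 'tau': array([ 1.57398008e-03, -5.32646763e+01, -3.53281188e+01,  7.09330570e-02,
        2.35647865e-02, -9.24265191e-05]), 'ee_pos': array([0.16602446, 0.52410271, 0.20494369]), 'eef_rot': array([-3.14056769e+00, -3.97112952e-05,  2.83482213e+00]), 'force': array([-0.26126187, -0.69021856,  0.61726689]), 'moment': array([ 0.03564281, -0.01050297, -0.00775156]), 'grip_force': 0.0, 'grip_width': 0.09407228717595889}
```

View pics/top0.png

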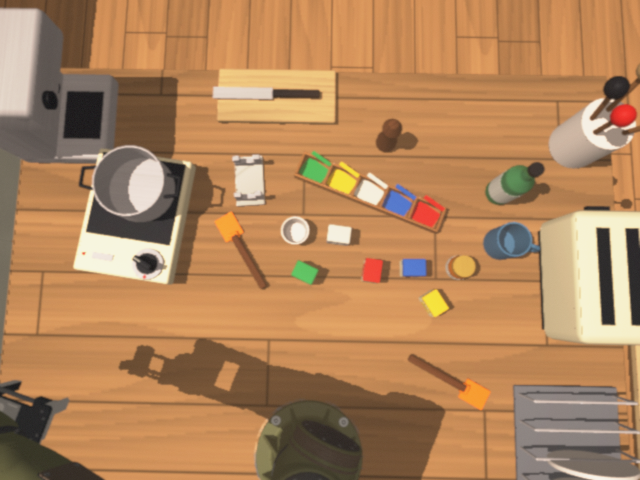

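View pics/scene0.png

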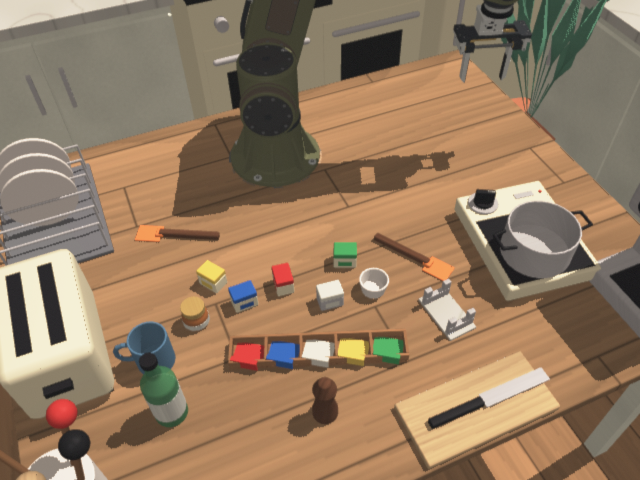

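The top view shows all five tins: green (305,272), white (339,235), red (373,270), blue (413,268) and yellow (435,303). The tray runs from (312,170) to (428,212), the rest is at (249,180) and the knob at (146,263). The spatula meant is the left one, at (240,250).

```bash
cat > h.py <<'E'
from station import ctrl
import numpy as np, cv2
def world(cam,d):
    c=ctrl.get_calibration(cam); v,u=np.mgrid[0:480,0:640]
    P=np.stack([(u-c["cx"])/c["fx"]*d,(v-c["cy"])/c["fy"]*d,d],-1)
    T=np.linalg.inv(c["world_to_cam"]); W=P@T[:3,:3].T+T[:3,3]; W[d==0]=np.nan; return W
def proj(cam,p):
    c=ctrl.get_calibration(cam); q=c["world_to_cam"]@np.r_[p,1]
    return c["fx"]*q[0]/q[2]+c["cx"],c["fy"]*q[1]/q[2]+c["cy"]
def rect(P):
    (x,y),(w,h),a=cv2.minAreaRect((P[:,:2]*1000).astype(np.float32))
    if w<h: w,h,a=h,w,a+90   # a: direction of long side
    return np.round([x,y,w,h,(a+90)%180-90],1)
def tins(W,cam="top",names=("red","yellow","green","blue","white")):
    for n in names:
        for r in ctrl.cut_out(cam,"tin_"+n)[:2]:
            P=W[r["pixels"]]; P=P[~np.isnan(P[:,0])]; z=np.percentile(P[:,2],90)
            P=P[abs(P[:,2]-z)<.008]
            print("tin",n,round(r["conf"],2),len(P),rect(P),"med",np.round(P.mean(0)*1000,1))
E
cat > m1.py <<'E'
from h import *
p,d=ctrl.camera("top"); W=world("top",d)
tins(W)
for n in ("spatula","rest","tray","hotplate","slot_red","slot_green","knob","jar","ramekin","mill"):
    for r in ctrl.cut_out("top",n)[:3]:
        P=W[r["pixels"]]; P=P[~np.isnan(P[:,0])]
        print(n,round(r["conf"],2),len(P),rect(P),"z",np.round(np.percentile(P[:,2],[5,50,95])*1000,1),"mean",np.round(P.mean(0)*1000,1))
# knob bar
k=proj("top",[0,0,0]);print(k)
P=W[235:290,120:175].reshape(-1,3);C=p[235:290,120:175].reshape(-1,3)
m=P[:,2]>.085;print("bar",m.sum(),rect(P[m]),P[m].mean(0),)
m2=m&(C.min(1)>150);print("mark",m2.sum(),P[m2].mean(0))
c=p[225:300,105:185,::-1];cv2.imwrite("pics/knob.png",cv2.resize(c,None,fx=7,fy=7,interpolation=cv2.INTER_NEAREST))
E
python3 m1.py
```

```text
tin red 0.72 396 [ 430.2 -143.    54.2   40.5   -8.8] med [ 429.9 -142.8   50.6]
tin yellow 0.73 171 [ 633.3 -458.9   27.7   26.9  -58.4] med [ 632.1 -456.9  209.5]
tin yellow 0.64 404 [ 356.6 -288.8   54.5   40.4   34.1] med [ 356.5 -288.    50.7]
tin green 0.76 384 [422.2  17.1  54.   38.9  64.7] med [421.9  16.9  50.4]
tin blue 0.66 396 [ 439.4 -241.    55.    38.2  -88.9] med [ 439.1 -240.6   50.5]
tin white 0.88 381 [514.8 -63.2  54.3  40.7  82.7] med [514.6 -63.1  50.4]
spatula 0.71 1144 [ 176.4 -325.8  210.5   51.7   63.3] z [ 1.   8.7 19.1] mean [ 169.3 -343.9   10.1]
spatula 0.61 1022 [473.1 170.4 209.9  52.1  32.2] z [ 1.4  9.1 18.6] mean [490.  180.6  10. ]
rest 0.95 1373 [654.2 162.6 129.6  73.1   3.4] z [ 5.3  9.8 54.4] mean [650.6 160.5  17.7]
rest 0.46 985 [474.2 169.4 208.8  50.8  32.5] z [ 2.   9.8 18.7] mean [490.5 180.8  10.3]
rest 0.29 2067 [ 628.5 -139.2  389.3   79.3   69.4] z [ 1.6 20.9 31.2] mean [ 619.4 -135.6   18.1]
tray 0.78 1986 [ 630.8 -136.5  382.5   77.7   69. ] z [ 2.7 21.5 31. ] mean [ 622.  -132.4   18.7]
tray 0.47 460 [ 438.7 -240.7   54.6   39.5  
[... 592 characters left out ...]
4  71.7 101.1] mean [433.  381.6  80.5]
jar 0.78 566 [ 440.9 -350.8   54.1   52.1   68. ] z [16.5 59.1 63.4] mean [ 440.9 -347.2   50. ]
jar 0.41 450 [ 432.4 -146.9   59.7   47.6   -7.6] z [19.7 50.4 53.6] mean [ 429.2 -141.7   47.3]
ramekin 0.65 608 [527.3  42.2  73.   65.3   8. ] z [ 2.2  8.5 39.8] mean [527.2  43.5  17. ]
mill 0.64 5087 [630.7 444.4 292.5 166.5  55.1] z [ 58.7  69.8 140.5] mean [617.8 421.7  88. ]
mill 0.59 563 [ 753.  -183.7   57.1   43.8   89.5] z [ 17.1  97.5 127.4] mean [ 746.9 -176.6   78.7]
(np.float64(308.439509790555), np.float64(453.5673422623854))
bar 143 [433.8 384.2  48.3  14.4  60. ] [0.43395439 0.38291068 0.09830212]
mark 1 [0.44539665 0.40424042 0.10064129]
```

View pics/knob.png

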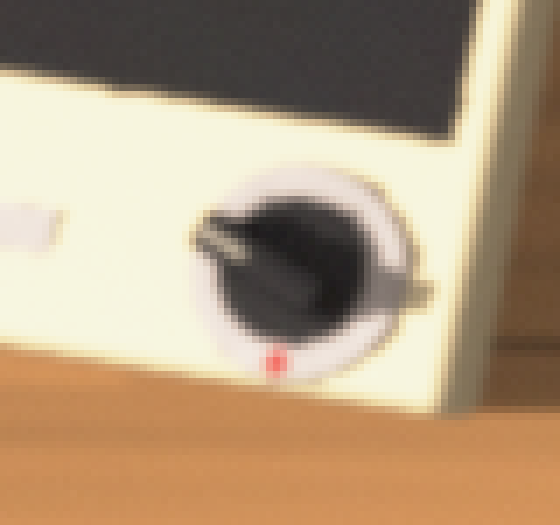

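```bash
cat > plan.py <<'E'
import sys; from h import *
def plan(x,y,z,yaw):  # mm, deg
    o=ctrl.get_obs(); p=o["ee_pos"]*1000; w=o["eef_rot"][2]; d=np.array([x,y,z])-p
    c,s=np.cos(w),np.sin(w)
    tw=(np.degrees(w)-yaw+180)%360-180
    q6=np.degrees(o["qpos"][5]); q1=np.degrees(np.arctan2(y,x))
    q6n=[round(q1+90-yaw+k,0) for k in(-360,-180,0,180,360) if abs(q1+90-yaw+k)<140]
    print("t",o["time_s"],"at",np.round(p,1),"yaw",round(np.degrees(w),1),"q6",round(q6,1),"q6 goal options",q6n,"F",np.round(o["force"],1),"grip",o["grip_width"],o["grip_force"])
    print("units now-frame",np.round([(c*d[0]+s*d[1])/40,(s*d[0]-c*d[1])/40,-d[2]/40],2))
    for k in(0,180,-180):
        a=np.radians(yaw+k); print("twist units",round((tw-k)/4,2),"then units",np.round([(np.cos(a)*d[0]+np.sin(a)*d[1])/40,(np.sin(a)*d[0]-np.cos(a)*d[1])/40,-d[2]/40],2))
if __name__=="__main__": plan(*map(float,sys.argv[1:5]))
E
cat > m2.py <<'E'
from h import *
p,d=ctrl.camera("top"); W=world("top",d); V=W.reshape(-1,3); C=p.reshape(-1,3).astype(int)
hsv=cv2.cvtColor(p,cv2.COLOR_RGB2HSV).reshape(-1,3).astype(int)
ok=(V[:,0]>.5)&(V[:,0]<.76)&(V[:,1]>-.36)&(V[:,1]<.06)
# slot floors: colour cards with floor height
fl=ok&(abs(V[:,2]-.007)<.006)
sel={"red":(((hsv[:,0]<6)|(hsv[:,0]>174))&(hsv[:,1]>170)),"blue":(abs(hsv[:,0]-110)<12)&(hsv[:,1]>120),"yellow":(abs(hsv[:,0]-26)<4)&(hsv[:,1]>170),"green":(abs(hsv[:,0]-65)<20)&(hsv[:,1]>120),"white":(hsv[:,1]<50)&(hsv[:,2]>150)}
cs=[]
for n in("red","blue","white","yellow","green"):
    m=fl&sel[n]
    if n=="white": m&=(np.hypot(V[:,0]-.63,V[:,1]+.13)<.05)
    print("card",n,m.sum(),rect(V[m]))
m=ok&(V[:,2]>.02)&(V[:,2]<.036)&(V[:,0]>.53)&(np.hypot(V[:,0]-.747,V[:,1]+.177)>.05)
print("walls",m.sum(),rect(V[m]))
R=(V[:,0]>.56)&(V[:,0]<.75)&(V[:,1]>.10)&(V[:,1]<.22)
for a,b in((.004,.013),(.025,.06)): 
    m=R&(V[:,2]>a)&(V[:,2]<b);print("rest",a,m.sum(),rect(V[m]))
m=R&(V[:,2]>.025)
for s in(V[:,0]>.65,V[:,0]<.65): 
    print("upright",rect(V[m&s]),V[m&s].mean(0))
S=(V[:,0]>.36)&(V[:,0]<.6)&(V[:,1]>.09)&(V[:,1]<.26)
m=S&(V[:,2]>.012)&(V[:,2]<.022);print("handle",m.sum(),rect(V[m]))
m=S&(hsv[:,1]>200)&(C[:,0]>210)&(V[:,2]>.002);print("blade",m.sum(),rect(V[m]))
E
python3 m2.py; python3 plan.py 434 384 150 60
```

```text
card red 435 [ 573.8 -278.2   61.9   49.    66. ]
card blue 340 [ 601.  -210.    55.7   44.6   67. ]
card white 361 [ 627.  -142.2   55.3   47.3   68.4]
card yellow 387 [652.5 -72.   56.9  48.8  66.9]
card green 370 [682.   -2.   56.8  48.9  67.5]
walls 1577 [ 577.8 -119.4  376.3  185.    68.9]
rest 0.004 1043 [6.549e+02 1.595e+02 1.885e+02 1.189e+02 5.000e-01]
rest 0.025 364 [651.8 161.4 103.2  66.8   4.6]
upright [696.6 164.   64.7  13.5 -85. ] [0.6949412  0.16457217 0.04149445]
upright [606.5 157.8  66.6  13.2 -87. ] [0.60566293 0.15775172 0.04178351]
handle 469 [490.8 161.4 220.1  85.4   4.7]
blade 16 [520.2 187.2  22.7  10.7 -58.5]
t 0.95 at [166.1 524.3 205.4] yaw 162.4 q6 -3.8 q6 goal options [np.float64(-108.0), np.float64(72.0)] F [-0.2  0.  -0.2] grip 0.09384147148756047 0.0
units now-frame [-7.44 -1.32  1.39]
twist units 25.6 then units [0.31 7.55 1.39]
twist units -19.4 then units [-0.31 -7.55  1.39]
twist units 70.6 then units [-0.31 -7.55  1.39]
```

Emit:
step_arm:
  deltas:
    - {"dp":[-0.744,-0.131,0],"twist":0}
    - {"dp":[-0.744,-0.131,0],"twist":0}
    - {"dp":[-0.744,-0.131,0],"twist":0}
    - {"dp":[-0.744,-0.131,0],"twist":0}
    - {"dp":[-0.744,-0.131,0],"twist":0}
    - {"dp":[-0.744,-0.131,0],"twist":0}
    - {"dp":[-0.744,-0.131,0],"twist":0}
    - {"dp":[-0.744,-0.131,0],"twist":0}
    - {"dp":[-0.744,-0.131,0],"twist":0}
    - {"dp":[-0.744,-0.131,0],"twist":0}
  gripper: 1
  squeeze: 30

```text
time_s: 1.95
ee_pos: [0.435, 0.3838, 0.2055]
eef_rot: [3.142, 0.0, 2.835]
force: [0.2, 0.1, -0.3]
grip_width: 0.0941
grip_force: 0.0
```

Emit:
step_arm:
  deltas:
    - {"dp":[0,0,0],"twist":1}
    - {"dp":[0,0,0],"twist":1}
    - {"dp":[0,0,0],"twist":1}
    - {"dp":[0,0,0],"twist":1}
    - {"dp":[0,0,0],"twist":1}
    - {"dp":[0,0,0],"twist":1}
    - {"dp":[0,0,0],"twist":1}
    - {"dp":[0,0,0],"twist":1}
    - {"dp":[0,0,0],"twist":1}
    - {"dp":[0,0,0],"twist":1}
    - {"dp":[0,0,0],"twist":1}
    - {"dp":[0,0,0],"twist":1}

```text
time_s: 3.15
ee_pos: [0.434, 0.3845, 0.2054]
eef_rot: [-3.142, 0.0, 1.994]
force: [-0.4, 0.3, 0.1]
grip_width: 0.0942
grip_force: 0.0
```

Emit:
step_arm:
  deltas:
    - {"dp":[0,0,0],"twist":1}
    - {"dp":[0,0,0],"twist":1}
    - {"dp":[0,0,0],"twist":1}
    - {"dp":[0,0,0],"twist":1}
    - {"dp":[0,0,0],"twist":1}
    - {"dp":[0,0,0],"twist":1}
    - {"dp":[0,0,0],"twist":1}
    - {"dp":[0,0,0],"twist":1}
    - {"dp":[0,0,0],"twist":1}
    - {"dp":[0,0,0],"twist":1}
    - {"dp":[0,0,0],"twist":1}
    - {"dp":[0,0,0],"twist":1}

```text
time_s: 4.35
ee_pos: [0.434, 0.3845, 0.2054]
eef_rot: [-3.142, 0.0, 1.156]
force: [-0.4, -0.2, -0.0]
grip_width: 0.0942
grip_force: 0.0
```

Emit:
step_arm:
  deltas:
    - {"dp":[0,0,0],"twist":1}
    - {"dp":[0,0,0],"twist":0.6}
    - {"dp":[0,0,0],"twist":0}
    - {"dp":[0,0,0],"twist":0}

```text
time_s: 4.75
ee_pos: [0.434, 0.3845, 0.2054]
eef_rot: [-3.142, -0.0, 1.049]
force: [1.0, -0.1, 0.7]
grip_width: 0.0937
grip_force: 0.0
```

```bash
python3 plan.py 434 384 75 60
```

```text
t 4.75 at [434.  384.5 205.4] yaw 60.1 q6 67.8 q6 goal options [np.float64(-108.0), np.float64(72.0)] F [ 1.  -0.1  0.7] grip 0.0936961335370054 0.0
units now-frame [-0.01  0.01  3.26]
twist units 0.02 then units [-0.01  0.01  3.26]
twist units -44.98 then units [ 0.01 -0.01  3.26]
twist units 45.02 then units [ 0.01 -0.01  3.26]
```

Emit:
step_arm:
  deltas:
    - {"dp":[0,0,0.8],"twist":0}
    - {"dp":[0,0,0.8],"twist":0}
    - {"dp":[0,0,0.8],"twist":0}
    - {"dp":[0,0,0.43],"twist":0}
    - {"dp":[0,0,0.43],"twist":0}
    - {"dp":[0,0,0],"twist":0}

```text
time_s: 5.35
ee_pos: [0.4331, 0.3838, 0.0729]
eef_rot: [-3.14, 0.004, 1.049]
force: [1.0, 1.0, -0.2]
grip_width: 0.0943
grip_force: 0.0
```

Emit:
step_arm:
  deltas:
    - {"dp":[0,0,0],"twist":0}
    - {"dp":[0,0,0],"twist":0}
    - {"dp":[0,0,0],"twist":0}
    - {"dp":[0,0,0],"twist":0}
    - {"dp":[0,0,0],"twist":0}
    - {"dp":[0,0,0],"twist":0}
    - {"dp":[0,0,0],"twist":0}
    - {"dp":[0,0,0],"twist":0}
  gripper: -1
  squeeze: 25

```text
time_s: 6.15
ee_pos: [0.434, 0.3845, 0.075]
eef_rot: [3.142, 0.0, 1.048]
force: [0.4, 0.9, -0.2]
grip_width: 0.0331
grip_force: 0.0
```

Emit:
step_arm:
  deltas:
    - {"dp":[0,0,0],"twist":-1}
    - {"dp":[0,0,0],"twist":-1}
    - {"dp":[0,0,0],"twist":-1}

```text
time_s: 6.45
ee_pos: [0.4351, 0.3843, 0.0752]
eef_rot: [3.139, -0.001, 1.26]
force: [8.5, -0.6, -1.9]
grip_width: 0.0137
grip_force: 24.8
```

Emit:
step_arm:
  deltas:
    - {"dp":[0,0,0],"twist":-1}
    - {"dp":[0,0,0],"twist":-1}
    - {"dp":[0,0,0],"twist":-1}
    - {"dp":[0,0,0],"twist":-1}
    - {"dp":[0,0,0],"twist":-1}
    - {"dp":[0,0,0],"twist":-1}
    - {"dp":[0,0,0],"twist":-1}
    - {"dp":[0,0,0],"twist":-1}
    - {"dp":[0,0,0],"twist":-1}
    - {"dp":[0,0,0],"twist":-1}
    - {"dp":[0,0,0],"twist":-1}
    - {"dp":[0,0,0],"twist":-1}

```text
time_s: 7.65
ee_pos: [0.4369, 0.3846, 0.0752]
eef_rot: [3.135, 0.001, 2.097]
force: [21.8, 3.3, -11.6]
grip_width: 0.0141
grip_force: 24.9
```

Emit:
step_arm:
  deltas:
    - {"dp":[0,0,0],"twist":-1}
    - {"dp":[0,0,0],"twist":-1}
    - {"dp":[0,0,0],"twist":-1}
    - {"dp":[0,0,0],"twist":-1}
    - {"dp":[0,0,0],"twist":-1}
    - {"dp":[0,0,0],"twist":-1}
    - {"dp":[0,0,0],"twist":-1}
    - {"dp":[0,0,0],"twist":-1}
    - {"dp":[0,0,0],"twist":-1}
    - {"dp":[0,0,0],"twist":-1}

```text
time_s: 8.65
ee_pos: [0.4376, 0.3858, 0.0753]
eef_rot: [3.134, 0.006, 2.795]
force: [27.4, 13.4, -19.6]
grip_width: 0.0141
grip_force: 25.0
```

```bash
python3 - <<'E'
from h import *
o=ctrl.get_obs();print(o["ee_pos"],np.degrees(o["eef_rot"]),o["force"],o["moment"],o["grip_width"])
E
```

```text
[0.43758892 0.38576695 0.07528847] [179.58483689   0.35948357 160.14381393] [ 27.3637302   13.40044545 -19.57814863] [ 2.4526259  -5.27003333 -0.1106023 ] 0.014081662515910049
```

Emit:
step_arm:
  deltas:
    - {"dp":[-0.08,0.08,0],"twist":0}
    - {"dp":[0,0,0],"twist":-1}
    - {"dp":[0,0,0],"twist":-0.5}
    - {"dp":[0,0,0],"twist":-0.5}

```text
time_s: 9.05
ee_pos: [0.4382, 0.3863, 0.0751]
eef_rot: [-3.141, 0.0, 2.933]
force: [0.2, -1.5, 1.4]
grip_width: 0.0138
grip_force: 25.0
```

```bash
python3 - <<'E'
from h import *
o=ctrl.get_obs();print(o["ee_pos"],np.degrees(o["eef_rot"]),o["force"],o["moment"],o["grip_width"])
E
```

```text
[0.4381924  0.38625014 0.07514989] [-1.79986698e+02  5.23927309e-03  1.68076436e+02] [ 0.16321746 -1.53713217  1.39350905] [-0.23333555 -0.20547258 -0.03378363] 0.013813600236216915
```

Emit:
step_arm:
  deltas:
    - {"dp":[0,0,0],"twist":-0.5}
    - {"dp":[0,0,0],"twist":-0.5}
    - {"dp":[0,0,0],"twist":0}

```text
time_s: 9.35
ee_pos: [0.4382, 0.3864, 0.0752]
eef_rot: [3.142, 0.0, 3.002]
force: [1.7, -0.3, 0.7]
grip_width: 0.014
grip_force: 25.0
```

```bash
cat >s.py <<'E'
from h import *
o=ctrl.get_obs();print(o["ee_pos"],np.degrees(o["eef_rot"]),o["force"],o["moment"],o["grip_width"])
E
python3 s.py
```

```text
[0.43820338 0.38639064 0.07515386] [1.79997368e+02 9.85175814e-03 1.72028883e+02] [ 1.66370853 -0.28988887  0.7463351 ] [-0.08450095 -0.22148195 -0.01415142] 0.01399082209373421
```

Emit:
step_arm:
  deltas:
    - {"dp":[0,0,0],"twist":-0.5}
    - {"dp":[0,0,0],"twist":-0.5}
    - {"dp":[0,0,0],"twist":0}

```text
time_s: 9.65
ee_pos: [0.4381, 0.3864, 0.0752]
eef_rot: [3.141, -0.0, 3.071]
force: [0.5, 0.3, 1.5]
grip_width: 0.0141
grip_force: 26.3
```

```bash
python3 s.py
```

```text
[0.43809298 0.38642362 0.07515739] [ 1.79988436e+02 -7.63230272e-03  1.75946137e+02] [0.48065947 0.34981634 1.4910773 ] [-0.03746331 -0.05873733 -0.63818648] 0.014088291941071479
```

Emit:
step_arm:
  deltas:
    - {"dp":[0,0,0],"twist":-0.5}
    - {"dp":[0,0,0],"twist":0}

```text
time_s: 9.85
ee_pos: [0.4381, 0.3864, 0.0751]
eef_rot: [3.141, 0.0, 3.106]
force: [0.5, 0.1, 1.2]
grip_width: 0.0149
grip_force: 26.3
```

```bash
python3 s.py
```

```text
[0.43810992 0.38643926 0.07513359] [1.79989347e+02 4.26798856e-04 1.77940969e+02] [0.49903367 0.14283763 1.24791024] [-0.05407044 -0.07660586 -0.52861234] 0.014927759709697938
```

Emit:
step_arm:
  deltas:
    - {"dp":[0,0,0],"twist":0}
    - {"dp":[0,0,0],"twist":0}
    - {"dp":[0,0,0],"twist":0}
    - {"dp":[0,0,0],"twist":0}
    - {"dp":[0,0,-0.5],"twist":0}
    - {"dp":[0,0,-1],"twist":0}
    - {"dp":[0,0,-1],"twist":0}
    - {"dp":[0,0,-1],"twist":0}
  gripper: 0.2

```text
time_s: 10.65
ee_pos: [0.4378, 0.3862, 0.2166]
eef_rot: [-3.141, -0.0, 3.107]
force: [0.4, 0.5, 0.3]
grip_width: 0.0567
grip_force: 0.0
```

Emit:
step_arm:
  deltas:
    - {"dp":[0.8,0,0],"twist":0}
    - {"dp":[0.8,0,0],"twist":0}
    - {"dp":[0.8,0,0],"twist":0}
    - {"dp":[0.8,0,0],"twist":0}
    - {"dp":[0.4,0,0],"twist":0}
    - {"dp":[0,0,0],"twist":0}

```text
time_s: 11.25
ee_pos: [0.2932, 0.3917, 0.2155]
eef_rot: [3.141, 0.0, 3.109]
force: [-0.7, 0.5, -0.4]
grip_width: 0.0562
grip_force: 0.0
```

```bash
cat > m3.py <<'E'
from h import *
p,d=ctrl.camera("top"); W=world("top",d); V=W.reshape(-1,3)
a=np.radians(68.7); c=np.array([.6275,-.140]); L=V[:,:2]-c
ly=L@[np.cos(a),np.sin(a)]; lx=L@[np.sin(a),-np.cos(a)]
m=(abs(ly)<.2)&(abs(lx)<.043)&(V[:,2]>.021)&(V[:,2]<.0295)
print("walls",m.sum(),rect(V[m]),"lx",np.percentile(lx[m],[1,99])*1e3,"ly",np.percentile(ly[m],[1,99])*1e3)
for s in(1,-1):
    q=m&(lx*s>.022)&(abs(ly)<.17); f=np.polyfit(ly[q],lx[q],1); print("long wall",s,q.sum(),"offset mm, slope deg",f[1]*1e3,np.degrees(f[0]))
tins(W)
r=[r for r in ctrl.cut_out("top","spatula") if W[r["pixels"]][:,1].mean()>0]
if r:
    P=W[r[0]["pixels"]];P=P[~np.isnan(P[:,0])];print("spat",rect(P))
P=W[225:300,105:185].reshape(-1,3);q=P[:,2]>.085;print("bar",q.sum(),rect(P[q]) if q.any() else 0)
c=p[225:300,105:185,::-1];cv2.imwrite("pics/knob2.png",cv2.resize(c,None,fx=5,fy=5,interpolation=cv2.INTER_NEAREST))
E
python3 m3.py; python3 plan.py 422 17 130 64.7
```

```text
walls 831 [ 628.3 -138.6  376.6   74.    68.6] lx [-36.13688861  33.55996803] ly [-185.51913684  188.49232613]
long wall 1 217 offset mm, slope deg 27.15723948876225 -0.006397449100261068
long wall -1 342 offset mm, slope deg -32.6766075858426 -0.07095072674833018
tin red 0.62 393 [ 430.1 -143.2   54.2   41.    -8.1] med [ 429.9 -143.    50.4]
tin red 0.44 77 [657.6 -83.4  66.5  46.5  -9.9] med [675.9 -86.6  31.6]
tin yellow 0.73 408 [ 356.6 -289.5   54.9   41.1   32.5] med [ 356.7 -288.8   50.5]
tin green 0.87 383 [422.3  17.1  53.8  39.   64.6] med [421.7  16.8  50.3]
tin green 0.68 105 [ 598.4 -293.4   54.7   12.6   57. ] med [ 598.1 -292.4   31.3]
tin blue 0.64 378 [ 439.4 -240.7   54.1   38.1  -88.4] med [ 438.6 -239.3   50.5]
tin white 0.62 382 [514.7 -63.   54.1  40.2  82.9] med [514.5 -62.8  50.5]
tin white 0.2 155 [522.6  42.7  64.2  63.3  45.2] med [524.6  42.   37.4]
spat [472.2 170.5 206.8  49.6  30.6]
bar 164 [434.3 384.4  47.3  15.1  -6.7]
t 11.6 at [294.9 391.2 214.8] yaw 178.0 q6 -39.3 q6 goal options [np.float64(28.0)] F [-0.8  0.3 -0.2] grip 0.05667074450810245 0.0
units now-frame [-3.51 -9.24  2.12]
twist units 28.32 then units [-7.1   6.87  2.12]
twist units -16.68 then units [ 7.1  -6.87  2.12]
twist units 73.32 then units [ 7.1  -6.87  2.12]
```

View pics/knob2.png

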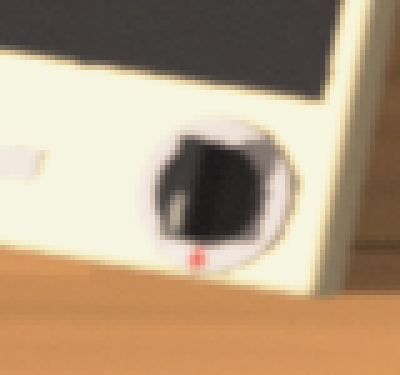

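Emit:
step_arm:
  deltas:
    - {"dp":[-0.2925,-0.77,0],"twist":0}
    - {"dp":[-0.2925,-0.77,0],"twist":0}
    - {"dp":[-0.2925,-0.77,0],"twist":0}
    - {"dp":[-0.2925,-0.77,0],"twist":0}
    - {"dp":[-0.2925,-0.77,0],"twist":0}
    - {"dp":[-0.2925,-0.77,0],"twist":0}
    - {"dp":[-0.2925,-0.77,0],"twist":0}
    - {"dp":[-0.2925,-0.77,0],"twist":0}
    - {"dp":[-0.2925,-0.77,0],"twist":0}
    - {"dp":[-0.2925,-0.77,0],"twist":0}
    - {"dp":[-0.2925,-0.77,0],"twist":0}
    - {"dp":[-0.2925,-0.77,0],"twist":0}
  gripper: 0.4
  squeeze: 20

```text
time_s: 12.8
ee_pos: [0.4222, 0.0154, 0.2151]
eef_rot: [-3.142, 0.0, 3.106]
force: [0.2, -0.2, 0.1]
grip_width: 0.0657
grip_force: 0.0
```

Emit:
step_arm:
  deltas:
    - {"dp":[0,0,0],"twist":1}
    - {"dp":[0,0,0],"twist":1}
    - {"dp":[0,0,0],"twist":1}
    - {"dp":[0,0,0],"twist":1}
    - {"dp":[0,0,0],"twist":1}
    - {"dp":[0,0,0],"twist":1}
    - {"dp":[0,0,0],"twist":1}
    - {"dp":[0,0,0],"twist":1}
    - {"dp":[0,0,0],"twist":1}
    - {"dp":[0,0,0],"twist":1}
    - {"dp":[0,0,0],"twist":1}
    - {"dp":[0,0,0],"twist":1}

```text
time_s: 14.0
ee_pos: [0.4219, 0.0168, 0.215]
eef_rot: [-3.141, -0.0, 2.266]
force: [0.0, -0.4, 0.3]
grip_width: 0.0658
grip_force: 0.0
```

Emit:
step_arm:
  deltas:
    - {"dp":[0,0,0],"twist":1}
    - {"dp":[0,0,0],"twist":1}
    - {"dp":[0,0,0],"twist":1}
    - {"dp":[0,0,0],"twist":1}
    - {"dp":[0,0,0],"twist":1}
    - {"dp":[0,0,0],"twist":1}
    - {"dp":[0,0,0],"twist":1}
    - {"dp":[0,0,0],"twist":1}
    - {"dp":[0,0,0],"twist":1}
    - {"dp":[0,0,0],"twist":1}
    - {"dp":[0,0,0],"twist":1}
    - {"dp":[0,0,0],"twist":1}

```text
time_s: 15.2
ee_pos: [0.4219, 0.0168, 0.215]
eef_rot: [-3.141, 0.0, 1.428]
force: [-0.3, -0.3, 0.3]
grip_width: 0.0655
grip_force: 0.0
```

Emit:
step_arm:
  deltas:
    - {"dp":[0,0,0.5],"twist":1}
    - {"dp":[0,0,0.5],"twist":1}
    - {"dp":[0,0,0.5],"twist":1}
    - {"dp":[0,0,0.5],"twist":1}
    - {"dp":[0,0,0],"twist":0.3}
    - {"dp":[0,0,0],"twist":0}

```text
time_s: 15.8
ee_pos: [0.422, 0.0169, 0.1355]
eef_rot: [-3.141, 0.0, 1.132]
force: [-0.2, 0.9, 0.7]
grip_width: 0.0662
grip_force: 0.0
```

```bash
python3 plan.py 422 17 28 64.7
```

```text
t 15.8 at [422.   16.9 135.5] yaw 64.8 q6 22.5 q6 goal options [np.float64(28.0)] F [-0.2  0.9  0.7] grip 0.06619618183532641 0.0
units now-frame [ 0.   -0.    2.69]
twist units 0.04 then units [ 0.   -0.    2.69]
twist units -44.96 then units [-0.    0.    2.69]
twist units 45.04 then units [-0.    0.    2.69]
```

Emit:
step_arm:
  deltas:
    - {"dp":[0,0,0.8],"twist":0}
    - {"dp":[0,0,0.8],"twist":0}
    - {"dp":[0,0,0.6],"twist":0}
    - {"dp":[0,0,0.3],"twist":0}
    - {"dp":[0,0,0.19],"twist":0}
    - {"dp":[0,0,0],"twist":0}

```text
time_s: 16.4
ee_pos: [0.422, 0.0171, 0.0276]
eef_rot: [3.142, -0.0, 1.132]
force: [0.1, -0.2, 0.3]
grip_width: 0.0657
grip_force: 0.0
```

Emit:
step_arm:
  deltas:
    - {"dp":[0,0,0],"twist":0}
    - {"dp":[0,0,0],"twist":0}
    - {"dp":[0,0,0],"twist":0}
    - {"dp":[0,0,0],"twist":0}
    - {"dp":[0,0,0],"twist":0}
    - {"dp":[0,0,0],"twist":0}
  gripper: -1

```text
time_s: 17.0
ee_pos: [0.4221, 0.0171, 0.0279]
eef_rot: [3.141, -0.0, 1.131]
force: [-2.0, -0.2, 6.9]
grip_width: 0.0401
grip_force: 20.0
```

Emit:
step_arm:
  deltas:
    - {"dp":[0,0,-0.5],"twist":0}
    - {"dp":[0,0,-1],"twist":0}
    - {"dp":[0,0,-1],"twist":0}

```text
time_s: 17.3
ee_pos: [0.4211, 0.0172, 0.1284]
eef_rot: [-3.14, 0.001, 1.131]
force: [1.1, 0.4, -1.3]
grip_width: 0.0399
grip_force: 20.0
```

Emit:
step_arm:
  deltas:
    - {"dp":[0.2975,0.7525,0],"twist":0}
    - {"dp":[0.2975,0.7525,0],"twist":0}
    - {"dp":[0.2975,0.7525,0],"twist":0}
    - {"dp":[0.2975,0.7525,0],"twist":0}
    - {"dp":[0.2975,0.7525,0],"twist":0}
    - {"dp":[0.2975,0.7525,0],"twist":0}
    - {"dp":[0.2975,0.7525,0],"twist":0}
    - {"dp":[0.2975,0.7525,0],"twist":0}
    - {"dp":[0,0,0],"twist":-0.97}
    - {"dp":[0,0,0],"twist":0}
    - {"dp":[0,0,0],"twist":0}

```text
time_s: 18.4
ee_pos: [0.6797, 0.0009, 0.1271]
eef_rot: [-3.141, 0.0, 1.197]
force: [0.3, -0.3, -0.9]
grip_width: 0.0393
grip_force: 20.0
```

```bash
python3 plan.py 680.3 0.4 35 68.7; python3 - <<'E'
from h import *
p,d=ctrl.camera("scene");cv2.imwrite("pics/s1.png",p[230:430,200:520,::-1].repeat(2,0).repeat(2,1))
E
```

```text
t 18.4 at [679.7   0.9 127.1] yaw 68.6 q6 18.4 q6 goal options [np.float64(21.0)] F [ 0.3 -0.3 -0.9] grip 0.039322519377178525 19.999604523181915
units now-frame [-0.01  0.02  2.3 ]
twist units -0.02 then units [-0.01  0.02  2.3 ]
twist units -45.02 then units [ 0.01 -0.02  2.3 ]
twist units 44.98 then units [ 0.01 -0.02  2.3 ]
```

View pics/s1.png

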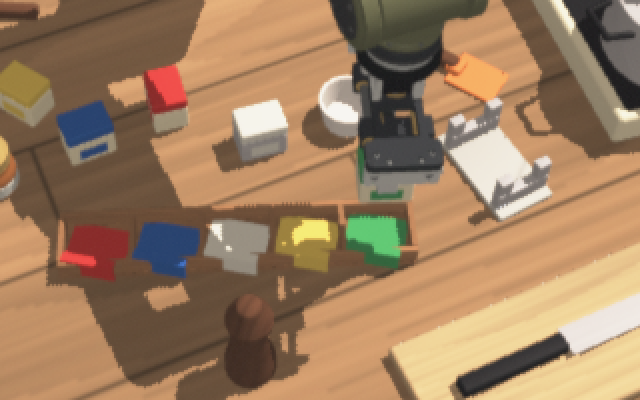

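The crop shows the green tin held over the green compartment, at about (385,190) in the crop.

Emit:
step_arm:
  deltas:
    - {"dp":[0,0.02,0.8],"twist":0}
    - {"dp":[0,0,0.6],"twist":0}
    - {"dp":[0,0,0.4],"twist":0}
    - {"dp":[0,0,0.3],"twist":0}
    - {"dp":[0,0,0.2],"twist":0}
    - {"dp":[0,0,0],"twist":0}
    - {"dp":[0,0,0],"twist":0}

```text
time_s: 19.15
ee_pos: [0.6813, 0.0006, 0.0363]
eef_rot: [3.141, -0.0, 1.199]
force: [0.1, -0.2, -0.4]
grip_width: 0.0402
grip_force: 20.0
```

Emit:
step_arm:
  deltas:
    - {"dp":[0,0,0],"twist":0}
    - {"dp":[0,0,0],"twist":0}
    - {"dp":[0,0,0],"twist":0}
    - {"dp":[0,0,0],"twist":0}
    - {"dp":[0,0,-0.5],"twist":0}
    - {"dp":[0,0,-1],"twist":0}
    - {"dp":[0,0,-1],"twist":0}
  gripper: 0.4

```text
time_s: 19.85
ee_pos: [0.6805, 0.0006, 0.1363]
eef_rot: [-3.14, 0.0, 1.199]
force: [-0.1, -0.1, 0.4]
grip_width: 0.0658
grip_force: 0.0
```

```bash
python3 plan.py 514.6 -63 28 82.8
```

```text
t 19.85 at [6.805e+02 6.000e-01 1.363e+02] yaw 68.7 q6 18.3 q6 goal options [np.float64(0.0)] F [-0.1 -0.1  0.4] grip 0.06584026609435899 0.0
units now-frame [-2.99 -3.29  2.71]
twist units -3.52 then units [-2.1  -3.92  2.71]
twist units -48.52 then units [2.1  3.92 2.71]
twist units 41.48 then units [2.1  3.92 2.71]
```

Emit:
step_arm:
  deltas:
    - {"dp":[-0.498,-0.548,0],"twist":0}
    - {"dp":[-0.498,-0.548,0],"twist":0}
    - {"dp":[-0.498,-0.548,0],"twist":0}
    - {"dp":[-0.498,-0.548,0],"twist":0}
    - {"dp":[-0.498,-0.548,0],"twist":0}
    - {"dp":[-0.498,-0.548,0],"twist":0}
    - {"dp":[0,0,0],"twist":-0.88}
    - {"dp":[0,0,0],"twist":-0.88}
    - {"dp":[0,0,0],"twist":-0.88}
    - {"dp":[0,0,0],"twist":-0.88}
    - {"dp":[0,0,0],"twist":0}
    - {"dp":[0,0,0],"twist":0}

```text
time_s: 21.05
ee_pos: [0.515, -0.063, 0.1356]
eef_rot: [3.141, 0.0, 1.443]
force: [-0.0, 0.4, -0.7]
grip_width: 0.0659
grip_force: 0.0
```

```bash
cat > t.py <<'E'
from h import *
import sys
p,d=ctrl.camera("top"); tins(world("top",d))
if len(sys.argv)>1:
    p,d=ctrl.camera("scene"); print("SCENE"); tins(world("scene",d),"scene")
E
python3 t.py 1; python3 plan.py 514.6 -63 28 82.8
```

```text
tin red 0.3 166 [650.9 161.6 101.5  66.4   4.7] med [652.1 161.5  52. ]
tin red 0.21 301 [ 504.7 -459.4   79.6   79.2  -61.6] med [ 504.9 -460.3   88.2]
tin yellow 0.83 406 [ 356.8 -289.5   54.4   41.3   32.9] med [ 356.8 -288.7   50.4]
tin green 0.78 366 [680.4   1.   54.7  41.3  68.4] med [679.7   1.   56.1]
tin green 0.52 135 [434.6 383.9  46.3  14.8  -7.8] med [434.5 383.5  98.9]
tin blue 0.72 388 [ 439.3 -241.    54.9   38.   -88.8] med [ 439.1 -240.7   50.3]
SCENE
tin red 0.56 355 [ 432.8 -143.    59.8   40.3   -8.9] med [ 434.9 -143.8   50.6]
tin yellow 0.65 349 [ 359.6 -290.1   56.6   42.4   29.3] med [ 360.6 -289.5   50.5]
tin yellow 0.51 216 [525.3  43.7  68.2  63.5 -25.8] med [524.2  44.   37.1]
tin green 0.56 452 [682.4   1.1  54.4  43.1  71.1] med [6.838e+02 4.000e-01 5.650e+01]
tin blue 0.72 385 [ 442.5 -240.4   54.9   43.7  -89.5] med [ 443.2 -241.3   50.4]
tin blue 0.63 168 [704.9 -17.1  55.5  16.3  57.8] med [706.2 -18.4  31.2]
tin white 0.81 365 [518.1 -63.6  53.5  44.6  84.7] med [520.1 -64.3  50.4]
tin white 0.56 1078 [616.3 409.  210.6 158.4 -59.9] med [617.4 406.4 135.9]
t 21.65 at [514.9 -63.  135.4] yaw 82.8 q6 -3.8 q6 goal options [np.float64(0.0)] F [-0.2  0.3  0.7] grip 0.06577625743563922 0.0
units now-frame [-0.   -0.01  2.69]
twist units -0.01 then units [-0.   -0.01  2.69]
twist units -45.01 then units [0.   0.01 2.69]
twist units 44.99 then units [0.   0.01 2.69]
```

Emit:
step_arm:
  deltas:
    - {"dp":[0,0,0.8],"twist":0}
    - {"dp":[0,0,0.8],"twist":0}
    - {"dp":[0,0,0.6],"twist":0}
    - {"dp":[0,0,0.3],"twist":0}
    - {"dp":[0,0,0.19],"twist":0}
    - {"dp":[0,0,0],"twist":0}

```text
time_s: 22.25
ee_pos: [0.515, -0.063, 0.0277]
eef_rot: [-3.141, -0.0, 1.445]
force: [-0.1, 0.3, -0.2]
grip_width: 0.0657
grip_force: 0.0
```

Emit:
step_arm:
  deltas:
    - {"dp":[0,0,0],"twist":0}
    - {"dp":[0,0,0],"twist":0}
    - {"dp":[0,0,0],"twist":0}
    - {"dp":[0,0,0],"twist":0}
    - {"dp":[0,0,0],"twist":0}
    - {"dp":[0,0,0],"twist":0}
    - {"dp":[0,0,-0.5],"twist":0}
    - {"dp":[0,0,-1],"twist":0}
    - {"dp":[0,0,-1],"twist":0}
  gripper: -1

```text
time_s: 23.15
ee_pos: [0.5143, -0.0629, 0.1285]
eef_rot: [-3.14, -0.0, 1.445]
force: [0.2, -0.3, -1.1]
grip_width: 0.0399
grip_force: 20.0
```

Emit:
step_arm:
  deltas:
    - {"dp":[-0.25,0.5,0],"twist":0}
    - {"dp":[-0.25,0.5,0],"twist":0}
    - {"dp":[-0.25,0.5,0],"twist":0}
    - {"dp":[-0.25,0.5,0],"twist":0}
    - {"dp":[-0.25,0.5,0],"twist":0}
    - {"dp":[-0.25,0.5,0],"twist":0}
    - {"dp":[0,0,0],"twist":0.88}
    - {"dp":[0,0,0],"twist":0.88}
    - {"dp":[0,0,0],"twist":0.88}
    - {"dp":[0,0,0],"twist":0.88}
    - {"dp":[0,0,0],"twist":0}
    - {"dp":[0,0,0],"twist":0}

```text
time_s: 24.35
ee_pos: [0.6263, -0.1376, 0.1276]
eef_rot: [-3.141, 0.0, 1.201]
force: [-0.5, -0.7, -0.4]
grip_width: 0.04
grip_force: 20.0
```

```bash
python3 plan.py 626.5 -137.5 35 68.7
```

```text
t 24.35 at [ 626.3 -137.6  127.6] yaw 68.8 q6 5.5 q6 goal options [np.float64(9.0)] F [-0.5 -0.7 -0.4] grip 0.0400243887740103 19.9996554851532
units now-frame [0.   0.   2.31]
twist units 0.03 then units [0.   0.   2.31]
twist units -44.97 then units [-0.   -0.    2.31]
twist units 45.03 then units [-0.   -0.    2.31]
```

Emit:
step_arm:
  deltas:
    - {"dp":[0,0,0.8],"twist":0}
    - {"dp":[0,0,0.6],"twist":0}
    - {"dp":[0,0,0.4],"twist":0}
    - {"dp":[0,0,0.3],"twist":0}
    - {"dp":[0,0,0.2],"twist":0}
    - {"dp":[0,0,0],"twist":0}
    - {"dp":[0,0,0],"twist":0}

```text
time_s: 25.05
ee_pos: [0.6269, -0.1378, 0.0366]
eef_rot: [3.141, -0.0, 1.199]
force: [-0.1, -1.6, -1.1]
grip_width: 0.0398
grip_force: 20.0
```

Emit:
step_arm:
  deltas:
    - {"dp":[0,0,0],"twist":0}
    - {"dp":[0,0,0],"twist":0}
    - {"dp":[0,0,0],"twist":0}
    - {"dp":[0,0,0],"twist":0}
    - {"dp":[0,0,-0.5],"twist":0}
    - {"dp":[0,0,-1],"twist":0}
    - {"dp":[0,0,-1],"twist":0}
  gripper: 0.4

```text
time_s: 25.75
ee_pos: [0.6261, -0.1375, 0.1367]
eef_rot: [-3.14, 0.0, 1.199]
force: [0.3, -0.3, 0.5]
grip_width: 0.0657
grip_force: 0.0
```

Emit:
step_arm:
  deltas:
    - {"dp":[-0.5125,-0.429,0],"twist":0}
    - {"dp":[-0.5125,-0.429,0],"twist":0}
    - {"dp":[-0.5125,-0.429,0],"twist":0}
    - {"dp":[-0.5125,-0.429,0],"twist":0}
    - {"dp":[-0.5125,-0.429,0],"twist":0}
    - {"dp":[-0.5125,-0.429,0],"twist":0}
    - {"dp":[-0.5125,-0.429,0],"twist":0}
    - {"dp":[-0.5125,-0.429,0],"twist":0}

```text
time_s: 26.55
ee_pos: [0.438, -0.241, 0.1361]
eef_rot: [3.141, 0.0, 1.199]
force: [0.4, -0.5, 0.4]
grip_width: 0.0657
grip_force: 0.0
```

Emit:
step_arm:
  deltas:
    - {"dp":[0,0,0],"twist":-0.943}
    - {"dp":[0,0,0],"twist":-0.943}
    - {"dp":[0,0,0],"twist":-0.943}
    - {"dp":[0,0,0],"twist":-0.943}
    - {"dp":[0,0,0],"twist":-0.943}
    - {"dp":[0,0,0],"twist":-0.943}
    - {"dp":[0,0,0],"twist":0}
    - {"dp":[0,0,0],"twist":0}

```text
time_s: 27.35
ee_pos: [0.439, -0.2406, 0.136]
eef_rot: [3.141, 0.0, 1.592]
force: [0.4, -0.8, 0.5]
grip_width: 0.0661
grip_force: 0.0
```

```bash
python3 t.py 1; python3 plan.py 439.2 -240.8 28 91.4
```

```text
tin red 0.73 389 [ 430.4 -143.4   54.4   40.2   -8.7] med [ 429.9 -143.1   50.4]
tin green 0.79 368 [679.9   1.   54.3  40.9  68.7] med [679.    1.4  56.2]
tin blue 0.6 125 [ 439.2 -225.1   39.3   23.4   -2.6] med [ 443.2 -223.1   50.3]
tin white 0.65 364 [ 626.  -137.1   53.2   40.    68.8] med [ 625.1 -137.    56.3]
SCENE
tin red 0.84 345 [ 432.1 -142.9   58.    40.3   -8.9] med [ 434.4 -143.7   50.7]
tin red 0.16 1047 [ 627.6 -137.3  375.8   69.6   68.6] med [ 619.3 -149.1   27.8]
tin yellow 0.85 363 [ 359.4 -289.5   58.    43.3   32.8] med [ 360.7 -289.5   50.5]
tin green 0.79 448 [683.3   0.9  54.4  43.2  68.1] med [6.837e+02 3.000e-01 5.660e+01]
tin green 0.42 255 [ 637.2 -458.5   29.8   29.7  -32.4] med [ 639.2 -459.   208.6]
tin blue 0.81 380 [ 441.2 -240.8   54.7   44.1  -88. ] med [ 443.6 -241.1   50.4]
tin white 0.61 443 [ 627.9 -136.9   54.    44.    72.2] med [ 630.  -137.7   56.6]
tin white 0.3 156 [ 599.5 -292.    56.4   16.9   59. ] med [ 601.4 -290.6   30.8]
t 27.95 at [ 439.  -240.6  135.9] yaw 91.3 q6 -34.2 q6 goal options [np.float64(-30.0)] F [ 0.7 -0.2 -0.4] grip 0.06564744237341746 0.0
units now-frame [-0.01  0.01  2.7 ]
twist units -0.02 then units [-0.01  0.01  2.7 ]
twist units -45.02 then units [ 0.01 -0.01  2.7 ]
twist units 44.98 then units [ 0.01 -0.01  2.7 ]
```

Emit:
step_arm:
  deltas:
    - {"dp":[0,0,0.8],"twist":0}
    - {"dp":[0,0,0.8],"twist":0}
    - {"dp":[0,0,0.6],"twist":0}
    - {"dp":[0,0,0.3],"twist":0}
    - {"dp":[0,0,0.2],"twist":0}
    - {"dp":[0,0,0],"twist":0}

```text
time_s: 28.55
ee_pos: [0.439, -0.2406, 0.0277]
eef_rot: [-3.141, -0.0, 1.594]
force: [0.3, 0.4, -0.3]
grip_width: 0.0657
grip_force: 0.0
```

Emit:
step_arm:
  deltas:
    - {"dp":[0,0,0],"twist":0}
    - {"dp":[0,0,0],"twist":0}
    - {"dp":[0,0,0],"twist":0}
    - {"dp":[0,0,0],"twist":0}
    - {"dp":[0,0,0],"twist":0}
    - {"dp":[0,0,0],"twist":0}
    - {"dp":[0,0,-0.5],"twist":0}
    - {"dp":[0,0,-1],"twist":0}
    - {"dp":[0,0,-1],"twist":0}
  gripper: -1

```text
time_s: 29.45
ee_pos: [0.4384, -0.2402, 0.1286]
eef_rot: [-3.14, -0.001, 1.594]
force: [0.8, 0.0, -2.4]
grip_width: 0.04
grip_force: 20.0
```

Emit:
step_arm:
  deltas:
    - {"dp":[0.127,0.672,0],"twist":0}
    - {"dp":[0.127,0.672,0],"twist":0}
    - {"dp":[0.127,0.672,0],"twist":0}
    - {"dp":[0.127,0.672,0],"twist":0}
    - {"dp":[0.127,0.672,0],"twist":0}
    - {"dp":[0.127,0.672,0],"twist":0}

```text
time_s: 30.05
ee_pos: [0.6003, -0.2059, 0.1274]
eef_rot: [-3.141, -0.0, 1.594]
force: [-0.6, -0.2, -1.8]
grip_width: 0.04
grip_force: 20.0
```

Emit:
step_arm:
  deltas:
    - {"dp":[0,0,0],"twist":0.942}
    - {"dp":[0,0,0],"twist":0.942}
    - {"dp":[0,0,0],"twist":0.942}
    - {"dp":[0,0,0],"twist":0.942}
    - {"dp":[0,0,0],"twist":0.942}
    - {"dp":[0,0,0],"twist":0.942}
    - {"dp":[0,0,0],"twist":0}
    - {"dp":[0,0,0],"twist":0}

```text
time_s: 30.85
ee_pos: [0.5994, -0.2063, 0.1276]
eef_rot: [-3.141, 0.0, 1.201]
force: [-0.8, 0.4, -2.5]
grip_width: 0.04
grip_force: 20.0
```

```bash
python3 plan.py 599.6 -206.4 35 68.7
```

```text
t 30.85 at [ 599.4 -206.3  127.6] yaw 68.8 q6 -1.1 q6 goal options [np.float64(2.0)] F [-0.8  0.4 -2.5] grip 0.040035588396732213 19.999342560768127
units now-frame [-0.    0.01  2.31]
twist units 0.03 then units [-0.    0.01  2.31]
twist units -44.97 then units [ 0.   -0.01  2.31]
twist units 45.03 then units [ 0.   -0.01  2.31]
```

Emit:
step_arm:
  deltas:
    - {"dp":[0,0,0.8],"twist":0}
    - {"dp":[0,0,0.6],"twist":0}
    - {"dp":[0,0,0.4],"twist":0}
    - {"dp":[0,0,0.3],"twist":0}
    - {"dp":[0,0,0.2],"twist":0}
    - {"dp":[0,0,0],"twist":0}
    - {"dp":[0,0,0],"twist":0}

```text
time_s: 31.55
ee_pos: [0.5999, -0.2065, 0.0366]
eef_rot: [3.141, 0.0, 1.2]
force: [0.0, 0.4, -1.5]
grip_width: 0.0401
grip_force: 20.0
```

Emit:
step_arm:
  deltas:
    - {"dp":[0,0,0],"twist":0}
    - {"dp":[0,0,0],"twist":0}
    - {"dp":[0,0,0],"twist":0}
    - {"dp":[0,0,0],"twist":0}
    - {"dp":[0,0,-0.5],"twist":0}
    - {"dp":[0,0,-1],"twist":0}
    - {"dp":[0,0,-1],"twist":0}
  gripper: 0.4

```text
time_s: 32.25
ee_pos: [0.5991, -0.2062, 0.1367]
eef_rot: [-3.14, -0.0, 1.199]
force: [0.6, -0.6, 0.2]
grip_width: 0.0655
grip_force: 0.0
```

Emit:
step_arm:
  deltas:
    - {"dp":[-0.008,-0.564,0],"twist":0}
    - {"dp":[-0.008,-0.564,0],"twist":0}
    - {"dp":[-0.008,-0.564,0],"twist":0}
    - {"dp":[-0.008,-0.564,0],"twist":0}
    - {"dp":[-0.008,-0.564,0],"twist":0}
    - {"dp":[-0.008,-0.564,0],"twist":0}
    - {"dp":[-0.008,-0.564,0],"twist":0}
    - {"dp":[-0.008,-0.564,0],"twist":0}

```text
time_s: 33.05
ee_pos: [0.4296, -0.1429, 0.136]
eef_rot: [3.141, 0.0, 1.199]
force: [1.3, 0.3, 1.2]
grip_width: 0.0658
grip_force: 0.0
```

Emit:
step_arm:
  deltas:
    - {"dp":[0,0,0],"twist":1}
    - {"dp":[0,0,0],"twist":1}
    - {"dp":[0,0,0],"twist":1}
    - {"dp":[0,0,0],"twist":1}
    - {"dp":[0,0,0],"twist":1}
    - {"dp":[0,0,0],"twist":1}
    - {"dp":[0,0,0],"twist":1}
    - {"dp":[0,0,0],"twist":1}
    - {"dp":[0,0,0],"twist":1}
    - {"dp":[0,0,0],"twist":1}
    - {"dp":[0,0,0],"twist":1}
    - {"dp":[0,0,0],"twist":1}

```text
time_s: 34.25
ee_pos: [0.4305, -0.1433, 0.1361]
eef_rot: [3.141, -0.0, 0.359]
force: [-0.6, 0.2, -0.1]
grip_width: 0.0657
grip_force: 0.0
```

Emit:
step_arm:
  deltas:
    - {"dp":[0,0,0],"twist":1}
    - {"dp":[0,0,0],"twist":1}
    - {"dp":[0,0,0],"twist":1}
    - {"dp":[0,0,0],"twist":1}
    - {"dp":[0,0,0],"twist":1}
    - {"dp":[0,0,0],"twist":1}
    - {"dp":[0,0,0],"twist":1}
    - {"dp":[0,0,0],"twist":0.3}
    - {"dp":[0,0,0],"twist":0}
    - {"dp":[0,0,0],"twist":0}

```text
time_s: 35.25
ee_pos: [0.4304, -0.1433, 0.1359]
eef_rot: [3.142, -0.0, -0.146]
force: [-0.1, -0.3, 0.2]
grip_width: 0.0661
grip_force: 0.0
```

```bash
python3 t.py 1; python3 plan.py 430.2 -143.2 28 -8.5
```

```text
tin red 0.49 377 [ 625.4 -137.5   54.2   42.3   69.1] med [ 625.2 -137.2   56.3]
tin red 0.35 350 [679.5   0.7  53.2  40.2  69.1] med [ 6.784e+02 -1.000e-01  5.640e+01]
tin yellow 0.54 291 [ 356.  -290.2   51.5   40.    30.9] med [ 353.1 -294.7   50.5]
tin green 0.9 366 [680.2   0.9  54.3  41.5  68.6] med [679.3   0.8  56.4]
tin blue 0.6 378 [ 598.4 -206.8   53.9   41.    68.6] med [ 597.7 -206.3   56.1]
tin white 0.87 370 [ 625.6 -136.9   53.4   42.    68.2] med [ 625.1 -136.7   56.3]
SCENE
tin red 0.76 352 [ 432.3 -143.    58.4   40.2   -7.1] med [ 434.7 -143.4   50.5]
tin red 0.69 1073 [614.5 411.5 211.8 158.5 -60.5] med [617.4 407.9 136.2]
tin yellow 0.73 342 [ 359.9 -288.5   54.1   42.6   33.3] med [ 361.8 -289.1   50.6]
tin yellow 0.47 461 [ 600.5 -206.5   54.3   43.7   70.1] med [ 602.  -207.    56.5]
tin green 0.94 451 [682.7   1.2  54.9  43.4  69. ] med [6.839e+02 3.000e-01 5.660e+01]
tin green 0.39 386 [ 446.6 -355.    53.5   47.7    3.4] med [ 447.1 -354.6   60.4]
tin blue 0.86 466 [ 600.5 -206.5   54.3   43.7   70.1] med [ 602.1 -207.    56.4]
tin white 0.71 442 [ 627.7 -136.3   52.    44.4   66.8] med [ 630.  -136.8   56.6]
t 35.85 at [ 430.4 -143.3  135.8] yaw -8.5 q6 75.4 q6 goal options [np.float64(-100.0), np.float64(80.0)] F [ 0.3 -0.3 -0.1] grip 0.06572359843963635 0.0
units now-frame [-0.  -0.   2.7]
twist units 0.01 then units [-0.  -0.   2.7]
twist units -44.99 then units [0.  0.  2.7]
twist units 45.01 then units [0.  0.  2.7]
```

Emit:
step_arm:
  deltas:
    - {"dp":[0,0,0.8],"twist":0}
    - {"dp":[0,0,0.8],"twist":0}
    - {"dp":[0,0,0.6],"twist":0}
    - {"dp":[0,0,0.3],"twist":0}
    - {"dp":[0,0,0.2],"twist":0}
    - {"dp":[0,0,0],"twist":0}

```text
time_s: 36.45
ee_pos: [0.4304, -0.1432, 0.0277]
eef_rot: [-3.141, 0.001, -0.148]
force: [-0.3, 0.5, -0.3]
grip_width: 0.0657
grip_force: 0.0
```

Emit:
step_arm:
  deltas:
    - {"dp":[0,0,0],"twist":0}
    - {"dp":[0,0,0],"twist":0}
    - {"dp":[0,0,0],"twist":0}
    - {"dp":[0,0,0],"twist":0}
    - {"dp":[0,0,0],"twist":0}
    - {"dp":[0,0,0],"twist":0}
    - {"dp":[0,0,-0.5],"twist":0}
    - {"dp":[0,0,-1],"twist":0}
    - {"dp":[0,0,-1],"twist":0}
  gripper: -1

```text
time_s: 37.35
ee_pos: [0.4298, -0.143, 0.1287]
eef_rot: [-3.141, 0.002, -0.148]
force: [0.6, -0.1, -1.7]
grip_width: 0.04
grip_force: 20.0
```

Emit:
step_arm:
  deltas:
    - {"dp":[0,0,0],"twist":-1}
    - {"dp":[0,0,0],"twist":-1}
    - {"dp":[0,0,0],"twist":-1}
    - {"dp":[0,0,0],"twist":-1}
    - {"dp":[0,0,0],"twist":-1}
    - {"dp":[0,0,0],"twist":-1}
    - {"dp":[0,0,0],"twist":-1}
    - {"dp":[0,0,0],"twist":-1}
    - {"dp":[0,0,0],"twist":-1}
    - {"dp":[0,0,0],"twist":-1}
    - {"dp":[0,0,0],"twist":-1}
    - {"dp":[0,0,0],"twist":-1}

```text
time_s: 38.55
ee_pos: [0.4302, -0.1432, 0.1277]
eef_rot: [-3.141, 0.0, 0.693]
force: [-0.4, -0.5, -1.6]
grip_width: 0.0401
grip_force: 20.0
```

Emit:
step_arm:
  deltas:
    - {"dp":[0,0,0],"twist":-1}
    - {"dp":[0,0,0],"twist":-1}
    - {"dp":[0,0,0],"twist":-1}
    - {"dp":[0,0,0],"twist":-1}
    - {"dp":[0,0,0],"twist":-1}
    - {"dp":[0,0,0],"twist":-1}
    - {"dp":[0,0,0],"twist":-1}
    - {"dp":[0,0,0],"twist":-0.3}

```text
time_s: 39.35
ee_pos: [0.4302, -0.1432, 0.1277]
eef_rot: [-3.141, 0.0, 1.201]
force: [-0.1, -0.6, -2.0]
grip_width: 0.04
grip_force: 20.0
```

Emit:
step_arm:
  deltas:
    - {"dp":[-0.255,0.645,0],"twist":0}
    - {"dp":[-0.255,0.645,0],"twist":0}
    - {"dp":[-0.255,0.645,0],"twist":0}
    - {"dp":[-0.255,0.645,0],"twist":0}
    - {"dp":[-0.255,0.645,0],"twist":0}
    - {"dp":[-0.255,0.645,0],"twist":0}
    - {"dp":[-0.255,0.645,0],"twist":0}
    - {"dp":[0,0,0],"twist":0}
    - {"dp":[0,0,0],"twist":0}

```text
time_s: 40.25
ee_pos: [0.5724, -0.2752, 0.1271]
eef_rot: [-3.14, -0.0, 1.198]
force: [0.4, -0.1, -1.7]
grip_width: 0.04
grip_force: 20.0
```

```bash
python3 plan.py 572.7 -275.4 35 68.7
```

```text
t 40.25 at [ 572.4 -275.2  127.1] yaw 68.7 q6 -7.6 q6 goal options [np.float64(-4.0)] F [ 0.4 -0.1 -1.7] grip 0.04004052038764984 19.999735057353973
units now-frame [-0.    0.01  2.3 ]
twist units -0.01 then units [-0.    0.01  2.3 ]
twist units -45.01 then units [ 0.   -0.01  2.3 ]
twist units 44.99 then units [ 0.   -0.01  2.3 ]
```

Emit:
step_arm:
  deltas:
    - {"dp":[0,0,0.8],"twist":0}
    - {"dp":[0,0,0.6],"twist":0}
    - {"dp":[0,0,0.4],"twist":0}
    - {"dp":[0,0,0.3],"twist":0}
    - {"dp":[0,0,0.2],"twist":0}
    - {"dp":[0,0,0],"twist":0}
    - {"dp":[0,0,0],"twist":0}

```text
time_s: 40.95
ee_pos: [0.5731, -0.2755, 0.0366]
eef_rot: [3.141, 0.0, 1.199]
force: [0.5, 0.1, -1.2]
grip_width: 0.0401
grip_force: 20.0
```

Emit:
step_arm:
  deltas:
    - {"dp":[0,0,0],"twist":0}
    - {"dp":[0,0,0],"twist":0}
    - {"dp":[0,0,0],"twist":0}
    - {"dp":[0,0,0],"twist":0}
    - {"dp":[0,0,-0.5],"twist":0}
    - {"dp":[0,0,-1],"twist":0}
    - {"dp":[0,0,-1],"twist":0}
  gripper: 0.4

```text
time_s: 41.65
ee_pos: [0.5724, -0.2751, 0.1367]
eef_rot: [-3.14, -0.0, 1.199]
force: [0.0, -1.0, -0.9]
grip_width: 0.0657
grip_force: 0.0
```

Emit:
step_arm:
  deltas:
    - {"dp":[-0.285,-0.6125,0],"twist":0}
    - {"dp":[-0.285,-0.6125,0],"twist":0}
    - {"dp":[-0.285,-0.6125,0],"twist":0}
    - {"dp":[-0.285,-0.6125,0],"twist":0}
    - {"dp":[-0.285,-0.6125,0],"twist":0}
    - {"dp":[-0.285,-0.6125,0],"twist":0}
    - {"dp":[-0.285,-0.6125,0],"twist":0}
    - {"dp":[-0.285,-0.6125,0],"twist":0}

```text
time_s: 42.45
ee_pos: [0.356, -0.2891, 0.136]
eef_rot: [3.141, 0.0, 1.2]
force: [-0.1, -0.4, -0.1]
grip_width: 0.0661
grip_force: 0.0
```

Emit:
step_arm:
  deltas:
    - {"dp":[0,0,0],"twist":1}
    - {"dp":[0,0,0],"twist":1}
    - {"dp":[0,0,0],"twist":1}
    - {"dp":[0,0,0],"twist":1}
    - {"dp":[0,0,0],"twist":1}
    - {"dp":[0,0,0],"twist":1}
    - {"dp":[0,0,0],"twist":1}
    - {"dp":[0,0,0],"twist":1}
    - {"dp":[0,0,0],"twist":1}
    - {"dp":[0,0,0],"twist":0}
    - {"dp":[0,0,0],"twist":0}

```text
time_s: 43.55
ee_pos: [0.3571, -0.2892, 0.136]
eef_rot: [3.141, 0.0, 0.573]
force: [-0.6, 0.2, 0.3]
grip_width: 0.0657
grip_force: 0.0
```

```bash
python3 t.py 1; python3 plan.py 356.7 -289.2 28 32.7
```

```text
tin red 0.56 1014 [612.3 410.3 212.  158.3  51.8] med [613.8 413.  135.7]
tin yellow 0.5 157 [ 369.9 -280.4   39.5   23.6  -60.6] med [ 370.4 -279.5   50.2]
tin green 0.6 74 [ 620.4 -203.2   82.5   40.3  -78.5] med [ 626.3 -220.1   31.5]
tin white 0.91 347 [ 625.2 -138.1   51.5   40.2   68.4] med [ 624.  -137.7   56.3]
tin white 0.35 13 [ 632.  -160.1   34.5   17.    31.2] med [ 636.1 -158.    54.7]
SCENE
tin red 0.64 466 [ 573.8 -275.7   53.8   45.2   70.5] med [ 575.9 -275.9   56.6]
tin red 0.51 135 [ 599.4 -293.2   55.8   14.3   53.8] med [ 600.5 -293.    31.6]
tin yellow 0.65 358 [ 359.9 -289.4   56.    43.1   33.1] med [ 360.8 -289.5   50.5]
tin green 0.96 442 [683.2   0.7  53.1  42.8  67.5] med [ 6.843e+02 -4.000e-01  5.680e+01]
tin green 0.5 464 [ 573.8 -275.7   53.8   45.2   70.5] med [ 576.1 -275.8   56.6]
tin blue 0.63 473 [ 600.6 -206.7   54.1   45.9   69.1] med [ 602.3 -207.3   56.5]
tin white 0.73 435 [ 628.  -137.5   54.1   43.4   67.7] med [ 629.6 -137.8   56.5]
tin white 0.4 116 [ 626.7 -223.4   53.2   13.2   57. ] med [ 628.2 -222.4   31.1]
t 44.15 at [ 357.  -289.2  135.9] yaw 32.7 q6 13.7 q6 goal options [np.float64(18.0)] F [ 0.5  0.7 -0. ] grip 0.06577626436726727 0.0
units now-frame [-0.01 -0.    2.7 ]
twist units 0.01 then units [-0.01 -0.    2.7 ]
twist units -44.99 then units [0.01 0.   2.7 ]
twist units 45.01 then units [0.01 0.   2.7 ]
```

Emit:
step_arm:
  deltas:
    - {"dp":[0,0,0.8],"twist":0}
    - {"dp":[0,0,0.8],"twist":0}
    - {"dp":[0,0,0.6],"twist":0}
    - {"dp":[0,0,0.3],"twist":0}
    - {"dp":[0,0,0.2],"twist":0}
    - {"dp":[0,0,0],"twist":0}

```text
time_s: 44.75
ee_pos: [0.357, -0.2891, 0.0276]
eef_rot: [-3.141, 0.0, 0.571]
force: [-0.2, 0.2, -0.2]
grip_width: 0.0659
grip_force: 0.0
```

Emit:
step_arm:
  deltas:
    - {"dp":[0,0,0],"twist":0}
    - {"dp":[0,0,0],"twist":0}
    - {"dp":[0,0,0],"twist":0}
    - {"dp":[0,0,0],"twist":0}
    - {"dp":[0,0,0],"twist":0}
    - {"dp":[0,0,0],"twist":0}
    - {"dp":[0,0,-0.5],"twist":0}
    - {"dp":[0,0,-1],"twist":0}
    - {"dp":[0,0,-1],"twist":0}
  gripper: -1

```text
time_s: 45.65
ee_pos: [0.3566, -0.2887, 0.1287]
eef_rot: [-3.14, 0.0, 0.571]
force: [0.3, -0.1, -1.5]
grip_width: 0.0396
grip_force: 20.0
```

Emit:
step_arm:
  deltas:
    - {"dp":[0,0,0],"twist":-1}
    - {"dp":[0,0,0],"twist":-1}
    - {"dp":[0,0,0],"twist":-1}
    - {"dp":[0,0,0],"twist":-1}
    - {"dp":[0,0,0],"twist":-1}
    - {"dp":[0,0,0],"twist":-1}
    - {"dp":[0,0,0],"twist":-1}
    - {"dp":[0,0,0],"twist":-1}
    - {"dp":[0,0,0],"twist":-1}

```text
time_s: 46.55
ee_pos: [0.3569, -0.2891, 0.1277]
eef_rot: [-3.141, -0.0, 1.202]
force: [0.7, -0.2, -1.2]
grip_width: 0.04
grip_force: 20.0
```

Emit:
step_arm:
  deltas:
    - {"dp":[0.6525,0.4083,0],"twist":0}
    - {"dp":[0.6525,0.4083,0],"twist":0}
    - {"dp":[0.6525,0.4083,0],"twist":0}
    - {"dp":[0.6525,0.4083,0],"twist":0}
    - {"dp":[0.6525,0.4083,0],"twist":0}
    - {"dp":[0.6525,0.4083,0],"twist":0}
    - {"dp":[0.6525,0.4083,0],"twist":0}
    - {"dp":[0.6525,0.4083,0],"twist":0}
    - {"dp":[0.6525,0.4083,0],"twist":0}
    - {"dp":[0.6525,0.4083,0],"twist":0}
    - {"dp":[0.6525,0.4083,0],"twist":0}
    - {"dp":[0.6525,0.4083,0],"twist":0}

```text
time_s: 47.75
ee_pos: [0.654, -0.0675, 0.1275]
eef_rot: [-3.141, 0.0, 1.2]
force: [-0.7, 0.1, -0.5]
grip_width: 0.0402
grip_force: 20.0
```

Emit:
step_arm:
  deltas:
    - {"dp":[0,0,0],"twist":0}
    - {"dp":[0,0,0],"twist":0}

```text
time_s: 47.95
ee_pos: [0.653, -0.0682, 0.1271]
eef_rot: [-3.14, 0.0, 1.2]
force: [-0.6, 0.0, -1.9]
grip_width: 0.0402
grip_force: 20.0
```

```bash
python3 plan.py 653.4 -68.6 35 68.7
```

```text
t 47.95 at [653.  -68.2 127.1] yaw 68.8 q6 12.1 q6 goal options [np.float64(15.0)] F [-0.6  0.  -1.9] grip 0.04019615936281729 19.999602735042572
units now-frame [-0.01  0.01  2.3 ]
twist units 0.02 then units [-0.01  0.01  2.3 ]
twist units -44.98 then units [ 0.01 -0.01  2.3 ]
twist units 45.02 then units [ 0.01 -0.01  2.3 ]
```

Emit:
step_arm:
  deltas:
    - {"dp":[0,0,0.8],"twist":0}
    - {"dp":[0,0,0.6],"twist":0}
    - {"dp":[0,0,0.4],"twist":0}
    - {"dp":[0,0,0.3],"twist":0}
    - {"dp":[0,0,0.2],"twist":0}
    - {"dp":[0,0,0],"twist":0}
    - {"dp":[0,0,0],"twist":0}

```text
time_s: 48.65
ee_pos: [0.6537, -0.0686, 0.0367]
eef_rot: [3.14, -0.0, 1.199]
force: [-0.0, 0.1, -1.2]
grip_width: 0.0399
grip_force: 20.0
```

Emit:
step_arm:
  deltas:
    - {"dp":[0,0,0],"twist":0}
    - {"dp":[0,0,0],"twist":0}
    - {"dp":[0,0,0],"twist":0}
    - {"dp":[0,0,0],"twist":0}
    - {"dp":[0,0,-0.5],"twist":0}
    - {"dp":[0,0,-1],"twist":0}
    - {"dp":[0,0,-1],"twist":0}
  gripper: 0.4

```text
time_s: 49.35
ee_pos: [0.6529, -0.0684, 0.1367]
eef_rot: [-3.14, 0.0, 1.199]
force: [1.1, -0.0, 0.7]
grip_width: 0.0659
grip_force: 0.0
```

Emit:
step_arm:
  deltas:
    - {"dp":[-0.264,-0.746,0],"twist":0}
    - {"dp":[-0.264,-0.746,0],"twist":0}
    - {"dp":[-0.264,-0.746,0],"twist":0}
    - {"dp":[-0.264,-0.746,0],"twist":0}
    - {"dp":[-0.264,-0.746,0],"twist":0}
    - {"dp":[-0.264,-0.746,0],"twist":0}
    - {"dp":[-0.264,-0.746,0],"twist":0}
    - {"dp":[-0.264,-0.746,0],"twist":0}
    - {"dp":[0,0,0],"twist":0}
    - {"dp":[0,0,0],"twist":0}

```text
time_s: 50.35
ee_pos: [0.4006, -0.0607, 0.1365]
eef_rot: [3.14, -0.0, 1.199]
force: [0.2, 0.2, -0.0]
grip_width: 0.0659
grip_force: 0.0
```

```bash
cat > sp.py <<'E'
from h import *
p,d=ctrl.camera("top"); W=world("top",d); tins(W)
for r in ctrl.cut_out("top","spatula"):
    P=W[r["pixels"]];P=P[~np.isnan(P[:,0])]
    if P[:,1].mean()<0: continue
    h=P[(P[:,2]>.012)&(P[:,2]<.024)]; hs=P[P[:,2]<.011]
    m=h.mean(0)[:2]; _,_,vt=np.linalg.svd(h[:,:2]-m); v=vt[0]*np.sign(vt[0][0])
    t=(h[:,:2]-m)@v; lo,hi=np.percentile(t,[.5,99.5]); n=np.array([-v[1],v[0]])
    print("spat",round(r["conf"],2),rect(P),"handle",len(h),rect(h),"dir",np.degrees(np.arctan2(v[1],v[0])),"mid",(m+v*(lo+hi)/2)*1e3,"len",(hi-lo)*1e3)
P=W[225:300,105:185].reshape(-1,3);q=P[:,2]>.085;print("bar",rect(P[q]))
cv2.imwrite("pics/top2.png",p[130:330,100:480,::-1].repeat(2,0).repeat(2,1))
E
python3 sp.py; python3 plan.py 458 160 28 32
```

```text
tin red 0.7 383 [ 571.5 -276.    54.3   40.7   68.4] med [ 571.3 -275.5   56.3]
tin red 0.18 298 [ 505.  -458.9   80.9   77.9  -63.2] med [ 504.8 -459.7   88.2]
tin yellow 0.66 356 [651.8 -68.9  52.9  39.2  69. ] med [650.8 -68.7  56.2]
tin yellow 0.34 365 [679.9   0.7  52.6  41.3  69. ] med [6.79e+02 6.00e-01 5.62e+01]
tin green 0.63 368 [680.5   1.3  54.2  41.9  69. ] med [679.2   1.4  56.1]
tin blue 0.59 375 [ 598.  -206.6   54.9   40.4   70.4] med [ 597.5 -206.2   56.4]
tin white 0.6 381 [ 625.3 -137.4   54.1   41.    69.2] med [ 624.8 -137.2   56.3]
spat 0.67 [474.3 169.7 204.1  48.1  32.4] handle 424 [451.7 159.2 154.7  23.1  30.1] dir 31.903977630219334 mid [453.05131129 158.02274998] len 151.8130944571368
bar [434.2 384.4  46.8  14.5  -8.3]
t 50.7 at [400.5 -60.5 135.7] yaw 68.7 q6 7.5 q6 goal options [np.float64(-103.0), np.float64(77.0)] F [-0.8 -0.   0.2] grip 0.06586682687413814 0.0
units now-frame [ 5.66 -0.66  2.69]
twist units 9.18 then units [ 4.14 -3.91  2.69]
twist units -35.82 then units [-4.14  3.91  2.69]
twist units 54.18 then units [-4.14  3.91  2.69]
```

View pics/top2.png

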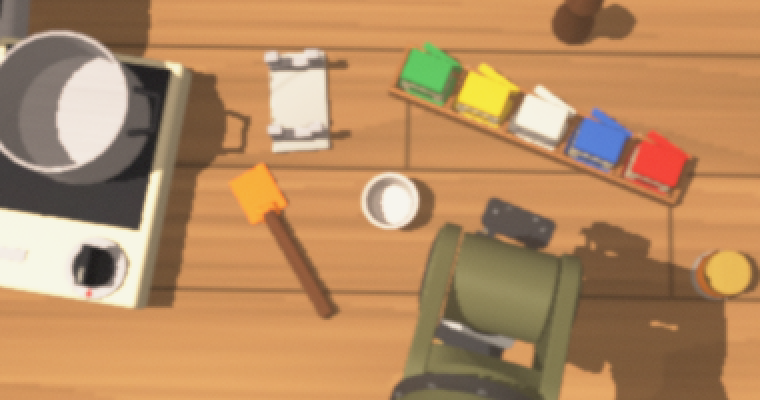

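The crop shows all five tins flat in their own colours. The spatula is at about (285,240), and the knob mark faces the red dot at (88,293).

Emit:
step_arm:
  deltas:
    - {"dp":[0.716,-0.077,0],"twist":0}
    - {"dp":[0.716,-0.077,0],"twist":0}
    - {"dp":[0.716,-0.077,0],"twist":0}
    - {"dp":[0.716,-0.077,0],"twist":0}
    - {"dp":[0.716,-0.077,0],"twist":0}
    - {"dp":[0.716,-0.077,0],"twist":0}
    - {"dp":[0.716,-0.077,0],"twist":0}
    - {"dp":[0.716,-0.077,0],"twist":0}

```text
time_s: 51.5
ee_pos: [0.4607, 0.1632, 0.1356]
eef_rot: [-3.141, 0.0, 1.2]
force: [-0.1, -0.7, -0.4]
grip_width: 0.0664
grip_force: 0.0
```

Emit:
step_arm:
  deltas:
    - {"dp":[0,0,0],"twist":1}
    - {"dp":[0,0,0],"twist":1}
    - {"dp":[0,0,0],"twist":1}
    - {"dp":[0,0,0],"twist":1}
    - {"dp":[0,0,0],"twist":1}
    - {"dp":[0,0,0],"twist":1}
    - {"dp":[0,0,0],"twist":1}
    - {"dp":[0,0,0],"twist":1}
    - {"dp":[0,0,0],"twist":1}
    - {"dp":[0,0,0],"twist":0.2}
    - {"dp":[0,0,0],"twist":0}
    - {"dp":[0,0,0],"twist":0}

```text
time_s: 52.7
ee_pos: [0.4604, 0.1619, 0.1358]
eef_rot: [-3.142, 0.0, 0.559]
force: [0.0, -0.5, -0.4]
grip_width: 0.0657
grip_force: 0.0
```

```bash
python3 plan.py 461 162 4 31.9; python3 - <<'E'
from h import *
p,d=ctrl.camera("scene"); W=world("scene",d)
for r in ctrl.cut_out("scene","spatula"):
    P=W[r["pixels"]];P=P[~np.isnan(P[:,0])]
    print("spat",round(r["conf"],2),len(P),rect(P))
E
```

```text
t 52.7 at [460.4 161.9 135.8] yaw 32.0 q6 73.1 q6 goal options [np.float64(-103.0), np.float64(77.0)] F [ 0.  -0.5 -0.4] grip 0.06567894087300082 0.0
units now-frame [0.01 0.01 3.29]
twist units 0.03 then units [0.01 0.01 3.29]
twist units -44.97 then units [-0.01 -0.01  3.29]
twist units 45.03 then units [-0.01 -0.01  3.29]
spat 0.63 1038 [474.1 172.  207.2  63.1  31.8]
spat 0.49 384 [399.2 421.6 160.7  51.9 -45.3]
```

Still there. Descend, grip and lift.

Emit:
step_arm:
  deltas:
    - {"dp":[0,0,0.8],"twist":0}
    - {"dp":[0,0,0.8],"twist":0}
    - {"dp":[0,0,0.8],"twist":0}
    - {"dp":[0,0,0.5],"twist":0}
    - {"dp":[0,0,0.27],"twist":0}
    - {"dp":[0,0,0.1],"twist":0}
    - {"dp":[0,0,0],"twist":0}

```text
time_s: 53.5
ee_pos: [0.4606, 0.162, 0.0053]
eef_rot: [3.142, -0.0, 0.557]
force: [0.3, -0.8, 0.4]
grip_width: 0.0658
grip_force: 0.0
```

Emit:
step_arm:
  deltas:
    - {"dp":[0,0,0],"twist":0}
    - {"dp":[0,0,0],"twist":0}
    - {"dp":[0,0,0],"twist":0}
    - {"dp":[0,0,0],"twist":0}
    - {"dp":[0,0,0],"twist":0}
    - {"dp":[0,0,0],"twist":0}
    - {"dp":[0,0,0],"twist":0}
    - {"dp":[0,0,0],"twist":0}
    - {"dp":[0,0,0],"twist":0}
  gripper: -1
  squeeze: 35

```text
time_s: 54.4
ee_pos: [0.4604, 0.1619, 0.0051]
eef_rot: [3.142, 0.0, 0.557]
force: [0.2, -0.4, 0.5]
grip_width: 0.0177
grip_force: 35.0
```

Emit:
step_arm:
  deltas:
    - {"dp":[0,0,-0.5],"twist":0}
    - {"dp":[0,0,-0.8],"twist":0}
    - {"dp":[0,0,-0.8],"twist":0}
    - {"dp":[0,0,-0.4],"twist":0}
    - {"dp":[0,0,0],"twist":0}
    - {"dp":[0,0,0],"twist":0}

```text
time_s: 55.0
ee_pos: [0.4601, 0.1618, 0.1043]
eef_rot: [-3.141, 0.001, 0.557]
force: [-0.6, -0.7, -0.6]
grip_width: 0.0175
grip_force: 35.0
```

```bash
python3 plan.py 663 161.8 36 3.9;python3 - <<'E'
from h import *
p,d=ctrl.camera("scene"); W=world("scene",d)
for r in ctrl.cut_out("scene","spatula")[:2]:
    P=W[r["pixels"]];P=P[~np.isnan(P[:,0])]
    print("spat",round(r["conf"],2),len(P),rect(P),np.percentile(P[:,2],[5,50,95]))
cv2.imwrite("pics/s3.png",p[150:350,340:600,::-1].repeat(2,0).repeat(2,1))
E
```

```text
t 55.0 at [460.1 161.8 104.3] yaw 31.9 q6 73.1 q6 goal options [np.float64(-80.0), np.float64(100.0)] F [-0.6 -0.7 -0.6] grip 0.01751744405779199 34.99940872192383
units now-frame [4.31 2.68 1.71]
twist units 7.01 then units [5.06 0.35 1.71]
twist units -37.99 then units [-5.06 -0.35  1.71]
twist units 52.01 then units [-5.06 -0.35  1.71]
spat 0.68 860 [454.6 189.8 199.9 183.9  55.2] [0.09946402 0.10680109 0.11738383]
spat 0.67 790 [ 185.9 -327.1  205.7   57.5   58.1] [0.0024315  0.01083881 0.01895293]
```

View pics/s3.png

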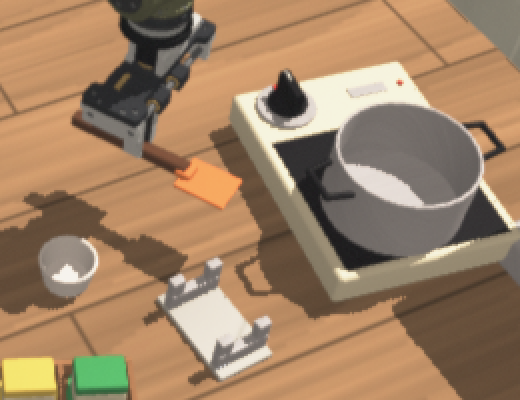

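Emit:
step_arm:
  deltas:
    - {"dp":[0,0,0],"twist":1}
    - {"dp":[0,0,0],"twist":1}
    - {"dp":[0,0,0],"twist":1}
    - {"dp":[0,0,0],"twist":1}
    - {"dp":[0,0,0],"twist":1}
    - {"dp":[0,0,0],"twist":1}
    - {"dp":[0,0,0],"twist":1}
    - {"dp":[0,0,0],"twist":0}

```text
time_s: 55.9
ee_pos: [0.4599, 0.1618, 0.1039]
eef_rot: [3.141, 0.002, 0.067]
force: [-1.3, -0.5, -1.1]
grip_width: 0.0179
grip_force: 35.0
```

Emit:
step_arm:
  deltas:
    - {"dp":[0.635,0.044,0],"twist":0}
    - {"dp":[0.635,0.044,0],"twist":0}
    - {"dp":[0.635,0.044,0],"twist":0}
    - {"dp":[0.635,0.044,0],"twist":0}
    - {"dp":[0.635,0.044,0],"twist":0}
    - {"dp":[0.635,0.044,0],"twist":0}
    - {"dp":[0.635,0.044,0],"twist":0}
    - {"dp":[0.635,0.044,0],"twist":0}
    - {"dp":[0,0,0],"twist":0}
    - {"dp":[0,0,0],"twist":0}

```text
time_s: 56.9
ee_pos: [0.6635, 0.1616, 0.1036]
eef_rot: [3.141, 0.002, 0.07]
force: [-0.0, 0.1, -1.5]
grip_width: 0.0175
grip_force: 35.0
```

```bash
python3 plan.py 663.5 162 36 3.9;python3 - <<'E'
from h import *
p,d=ctrl.camera("top"); W=world("top",d); V=W.reshape(-1,3); H=cv2.cvtColor(p,cv2.COLOR_RGB2HSV).reshape(-1,3)
m=(V[:,2]>.07)&(V[:,2]<.13)&(V[:,0]>.5)&(V[:,0]<.85)&(V[:,1]>.1)&(V[:,1]<.22)&(H[:,1]>190)&(H[:,2]>180)
print("blade",m.sum(),rect(V[m]) if m.sum()>5 else "",V[m,2].mean())
cv2.imwrite("pics/t4.png",p[80:280,170:370,::-1].repeat(3,0).repeat(3,1))
E
```

```text
t 56.9 at [663.5 161.6 103.6] yaw 4.0 q6 96.6 q6 goal options [np.float64(-80.0), np.float64(100.0)] F [-0.   0.1 -1.5] grip 0.01749291683527534 34.999510645866394
units now-frame [ 0.   -0.01  1.69]
twist units 0.03 then units [ 0.   -0.01  1.69]
twist units -44.97 then units [-0.    0.01  1.69]
twist units 45.03 then units [-0.    0.01  1.69]
blade 0  nan<stdin>:4: RuntimeWarning: Mean of empty slice.
  ret = ret.dtype.type(ret / rcount)
```

View pics/t4.png

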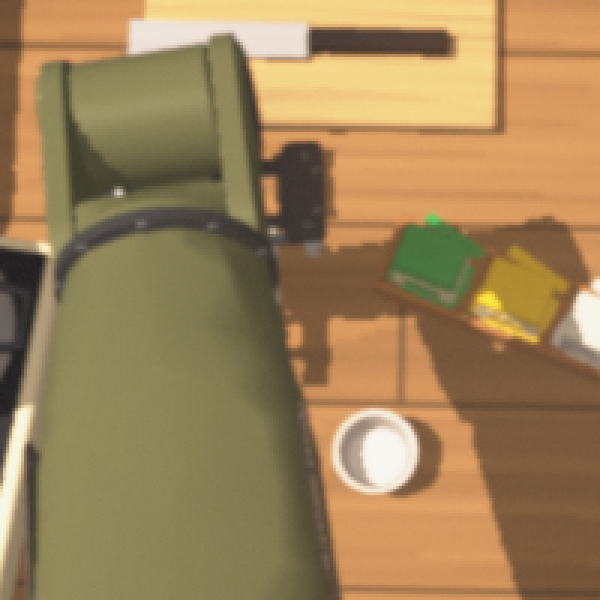

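Emit:
step_arm:
  deltas:
    - {"dp":[0,-0.01,0.5],"twist":0}
    - {"dp":[0,0,0.4],"twist":0}
    - {"dp":[0,0,0.3],"twist":0}
    - {"dp":[0,0,0.2],"twist":0}
    - {"dp":[0,0,0.1],"twist":0}
    - {"dp":[0,0,0.1],"twist":0}
    - {"dp":[0,0,0.07],"twist":0}
    - {"dp":[0,0,0],"twist":0}
    - {"dp":[0,0,0],"twist":0}

```text
time_s: 57.85
ee_pos: [0.6642, 0.1622, 0.0386]
eef_rot: [-3.142, -0.0, 0.069]
force: [0.4, 0.8, -1.4]
grip_width: 0.0177
grip_force: 35.0
```

```bash
python3 s.py; python3 - <<'E'
from h import *
p,d=ctrl.camera("scene")
cv2.imwrite("pics/s5.png",p[230:370,360:540,::-1].repeat(4,0).repeat(4,1))
E
```

```text
[0.66420856 0.16217482 0.03856647] [-1.79998859e+02 -2.63339533e-02  3.92657697e+00] [ 0.40437181  0.79015136 -1.35215819] [-6.06444836e-02  2.02153737e-01 -1.52263856e-04] 0.017689487795012945
```

View pics/s5.png

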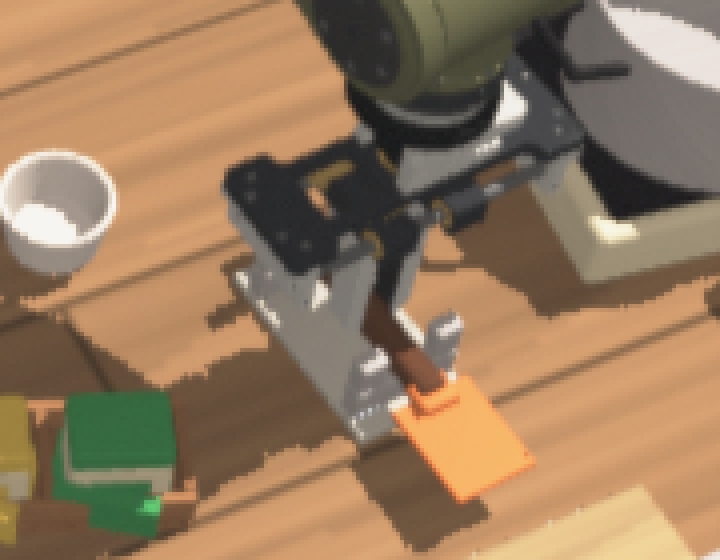

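The handle sits in the front notch, at about (410,365) in the crop. I'll lower it the last 2.5 mm, release and back off.

Emit:
step_arm:
  deltas:
    - {"dp":[0,0,0.04],"twist":0}
    - {"dp":[0,0,0.03],"twist":0}
    - {"dp":[0,0,0],"twist":0}

```text
time_s: 58.2
ee_pos: [0.6639, 0.1621, 0.0352]
eef_rot: [3.142, 0.0, 0.068]
force: [0.5, 0.2, -1.1]
grip_width: 0.0179
grip_force: 35.0
```

Emit:
step_arm:
  deltas:
    - {"dp":[0,0,0],"twist":0}
    - {"dp":[0,0,0],"twist":0}
    - {"dp":[0,0,0],"twist":0}
    - {"dp":[0,0,0],"twist":0}
    - {"dp":[0,0,0],"twist":0}
    - {"dp":[0,0,-0.3],"twist":0}
    - {"dp":[0,0,-0.8],"twist":0}
    - {"dp":[0,0,-1],"twist":0}
    - {"dp":[0,0,-0.8],"twist":0}
  gripper: 0

```text
time_s: 59.1
ee_pos: [0.6643, 0.1622, 0.1548]
eef_rot: [-3.141, -0.002, 0.069]
force: [-0.4, -0.2, 0.5]
grip_width: 0.0472
grip_force: 0.0
```

Emit:
step_arm:
  deltas:
    - {"dp":[-0.8,0.3,0],"twist":0}
    - {"dp":[-0.8,0.3,0],"twist":0}
    - {"dp":[-0.8,0.3,0],"twist":0}
    - {"dp":[-0.8,0.3,0],"twist":0}
    - {"dp":[-0.8,0.3,0],"twist":0}
    - {"dp":[-0.8,0.3,0],"twist":0}
    - {"dp":[-0.8,0.3,0],"twist":0}
    - {"dp":[-0.8,0.3,0],"twist":0}
    - {"dp":[0,0,0],"twist":0}
    - {"dp":[0,0,0],"twist":0}

```text
time_s: 60.1
ee_pos: [0.4156, 0.0488, 0.1526]
eef_rot: [3.142, -0.002, 0.068]
force: [0.3, 0.4, 1.4]
grip_width: 0.0469
grip_force: 0.0
```

```bash
python3 - <<'E'
from h import *
p,d=ctrl.camera("top"); W=world("top",d); tins(W)
for r in ctrl.cut_out("top","spatula")[:2]:
    P=W[r["pixels"]];P=P[~np.isnan(P[:,0])]; print("spat",r["conf"],rect(P),np.percentile(P[:,2],[5,25,50,75,95]))
V=W.reshape(-1,3);m=(V[:,0]>.56)&(V[:,0]<.75)&(V[:,1]>.145)&(V[:,1]<.178)&(V[:,2]>.039)&(V[:,2]<.05)
print("handle",rect(V[m]),V[m,2].mean(),np.polyfit(V[m,0],V[m,2],1))
P=W[225:300,105:185].reshape(-1,3);q=P[:,2]>.085;print("bar",rect(P[q]))
cv2.imwrite("pics/t6.png",p[80:280,180:480,::-1].repeat(2,0).repeat(2,1))
print(ctrl.get_obs()["time_s"])
E
```

```text
tin red 0.62 370 [ 571.7 -275.6   53.7   40.6   68.5] med [ 571.6 -274.9   56.1]
tin yellow 0.88 373 [652.3 -68.6  54.2  40.9  67.8] med [651.7 -68.5  56.3]
tin green 0.69 370 [680.1   1.   54.8  41.4  68.5] med [679.3   0.9  56.3]
tin blue 0.86 377 [ 598.5 -207.    54.3   40.2   68.5] med [ 597.9 -206.    56.1]
tin white 0.64 372 [ 625.2 -137.4   54.1   42.2   69.2] med [ 625.  -137.2   56.2]
spat 0.87 [ 179.8 -328.2  211.1   51.7   60.8] [0.00202504 0.00554153 0.00975564 0.0161223  0.01908315]
spat 0.65 [685.3 158.2 218.4  51.2   7. ] [0.03252622 0.03568176 0.04034555 0.0456614  0.04885098]
handle [ 6.622e+02  1.616e+02  1.712e+02  3.050e+01 -4.000e-01] 0.04526737766331039 [-0.01250606  0.05348376]
bar [434.2 384.4  47.   15.2  -7.7]
60.45
```

View pics/t6.png

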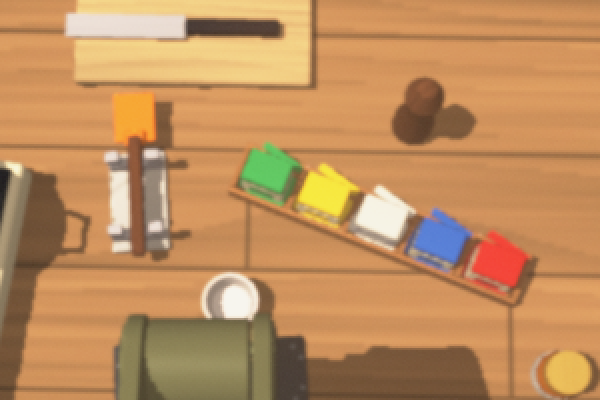

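The spatula lies in both notches, centred to within about 6 mm. All five tins are flat in their own compartments, and the knob is at off.

```bash
python3 -c "
from station import ctrl
print(ctrl.hand_in())"
```

```text
the job is handed in; nothing more can be done
None
```

I turned the knob off first, put all five tins in their own colours' compartments and laid the spatula in its rest. I handed the job in at about 60 s; the hand-in returned no verdict.

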